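# Pack the turned knobs into the divided tray

## Robot

A 7-joint arm with a two-finger parallel gripper is mounted at the origin on the work surface. World frame = base frame: x ahead of the robot, y to its left, z up, the work surface at z = 0. Lengths are in m, angles in rad, forces in N, time in s.
With the tool pointing down it reaches from about 0.4 to 0.85 m from the base axis. Payload 10.4 kg.
Tool frame: the origin (TCP) lies midway between the tips of the shut fingers; the grasp point (between the pads) lies r.grip_point_offset behind it (r.grip_point_offset is the distance from the TCP to the grasp point, in m); z points along the fingers, y is the line along which they close (so a half turn about z gives the same grasp; the last joint's range is limited). The gripper opens to 87 mm and grips with 3 to 60 N. Pads are 19 mm wide; open, the fingers measure 117 mm over their backs; the gripper's body (75 mm by 190 mm) begins 51 mm behind the grasp point.
Start: joints at [1.174, 0.332, -0.065, 1.46, 0.022, 1.35, -0.088], TCP at [0.228, -0.582, 0.223] pointing down, gripper open.
Joint ranges: [-2.6, 2.6], [-0.5, 2.12], [-1.47, 1.34], [0.16, 2.42], [-1.27, 4.41], [0.06, 2.06], [-2.6, 2.6]. Speed limits (rad/s): [2.22, 2.22, 2.79, 2.79, 3.14, 3.14, 3.14].

## Interface

Orientations are given as a unit quaternion [x, y, z, w].
In Python, from bench import r gives the robot as it stands.
- The arm moves only by the tool play_rows, never from a script. Its arguments are lists of equal length, an entry for each row: "claw": the closure, from 0 (fully open) to 1 (shut); "delta_pos": the shift along the tool's x, y, z scaled (see below), a list of three; "delta_rot": the turn, a rotation vector about the tool's x, y, z scaled (see below), a list of three. A call has 1 to 8 rows; each row shifts and turns the commanded pose from where the row before left it, along the tool's axes as they then stand; what a row does not reach is not made up. The controller multiplies each number of a shift by 200 mm and each number of a turn by pi rad. A row lasts 1/10 s, in which the tool goes at most 50 mm and 8.59 degrees, less where a joint would pass 70% of its speed; a pose out of reach is approached as far as the arm can. A call with a number of a shift or a turn outside -1 to 1 is refused whole. A call with a gripper value outside its range is refused whole. The fingers move at their own pace and stop on an object; "squeeze" is the grip in N (left out, the last holds). Time passes only in rows, so rows that do not move let the fingers close. It gives the time, the measured TCP pose, the force, the opening and the grip force at its end, in the units of the state.
- r.read_state(): the state, without advancing time (a new reading comes with each control period).
- r.camera(name): name is "scene" or "side" or "wrist"; returns a dict with "pixels" (480x640x3 uint8, red, green, blue), "camera_matrix" (3x3 intrinsics, pixels), "cam_to_world" (4x4, takes a point from camera to world coordinates); the wrist camera has in their place "hand_eye" (4x4, takes a point from camera to tool coordinates, whose origin is the TCP and whose axes are the flange's). Camera axes: x right, y up, looking along -z (the intrinsics and any distortion apply to the point x, -y, -z); pixel columns grow to the right and rows downward; lengths in m; the calibration is good to about 2 mm. A picture is of the moment at which its call begins: read the wrist's pose just before it. There is no depth.
- r.close_job(): hands the job in; it is judged then, once.
The state is a dict: "time": time; "joint_positions": joint angles; "joint_vel": joint speeds; "joint_torque": joint torques, N m; "ee_pos": TCP position; "eef_rot": TCP orientation; "ft_force": force on the tool from outside, world axes, zero at the start; "torque": the same for the moment, N m; "width": finger opening in m; "grip_force": force on a finger pad.
Only numpy, scipy, OpenCV 4.12 (cv2) and the standard library are available. Lean on these libraries where they do the work, as an engineer would, in place of code of your own. Each camera call takes 0.05 s, during which the arm holds its last target. There are 200 camera calls.

## Task

Lift the wooden cover off the divided tray and set it down on the grey felt pad, then stand every turned wooden knob that lies about on the table, foot down, in a well of the tray, one to a well. Finally put the cover back on the tray, lowering it gently until it sits fully home; keep the cover level throughout and do not disturb the two glass jars.

Things in the scene. Friction and masses are not known exactly. Their poses are not given: they have to be found in the camera images.
- tray: dark wooden tray, fixed. Plinth 236 (x) x 171 (y) x 10 mm; on it a rim 202 x 137 mm outside, 6 mm thick, top 30 mm above the table, and dividers making 3 (along x) x 2 (along y) square wells, 60 x 60 x 20 mm deep, centres 65 mm apart. The cover is on it at the start. Origin: centre of the plinth's underside; z up
- tray_seat (a point): point on the tray's axis on top of the plinth, 10 mm above the table; the cover's origin lies here when it is fully home
- well0 (a point): centre of the floor of a well of the tray, 10 mm above the table (well0-2 in the row at -y of the tray, from -x to +x; well3-5 likewise in the +y row)
- well1 (a point): centre of the floor of a well of the tray, 10 mm above the table (well0-2 in the row at -y of the tray, from -x to +x; well3-5 likewise in the +y row)
- well2 (a point): centre of the floor of a well of the tray, 10 mm above the table (well0-2 in the row at -y of the tray, from -x to +x; well3-5 likewise in the +y row)
- well3 (a point): centre of the floor of a well of the tray, 10 mm above the table (well0-2 in the row at -y of the tray, from -x to +x; well3-5 likewise in the +y row)
- well4 (a point): centre of the floor of a well of the tray, 10 mm above the table (well0-2 in the row at -y of the tray, from -x to +x; well3-5 likewise in the +y row)
- well5 (a point): centre of the floor of a well of the tray, 10 mm above the table (well0-2 in the row at -y of the tray, from -x to +x; well3-5 likewise in the +y row)
- cover: light wooden lift-off cover: open-bottomed box 224 (x) x 159 (y) x 70 mm, inside 214 x 149 x 64 mm, 0.45 kg; dark bar handle in the middle of its top, 100 mm along x, 20 mm thick along y, 70 to 106 mm above the origin. Drops over the tray's rim (6 mm play each side) to rest on the plinth, either way round. Origin: centre of its lower edge plane; z up
- cover_grip (a point): centre of the cover's bar handle, 92 mm above the cover's lower edge
- pad: grey felt pad 250 (x) x 190 (y) x 3 mm, fixed to the table; origin: centre of its underside
- knob0: turned walnut knob, 62 mm tall: round foot 49 mm across up to 22 mm (40 mm at its bevelled underside), above it a head 32 mm across up to 62 mm (waist at 28 mm; grip the head, 34 to 58 mm up); about 70 g; may be absent (None from the start). Origin: centre of its underside; z up when standing
- knob1: turned walnut knob, 62 mm tall: round foot 49 mm across up to 22 mm (40 mm at its bevelled underside), above it a head 32 mm across up to 62 mm (waist at 28 mm; grip the head, 34 to 58 mm up); about 70 g; may be absent (None from the start). Origin: centre of its underside; z up when standing
- knob2: turned walnut knob, 62 mm tall: round foot 49 mm across up to 22 mm (40 mm at its bevelled underside), above it a head 32 mm across up to 62 mm (waist at 28 mm; grip the head, 34 to 58 mm up); about 70 g; may be absent (None from the start). Origin: centre of its underside; z up when standing
- knob3: turned walnut knob, 62 mm tall: round foot 49 mm across up to 22 mm (40 mm at its bevelled underside), above it a head 32 mm across up to 62 mm (waist at 28 mm; grip the head, 34 to 58 mm up); about 70 g; may be absent (None from the start). Origin: centre of its underside; z up when standing
- knob4: turned walnut knob, 62 mm tall: round foot 49 mm across up to 22 mm (40 mm at its bevelled underside), above it a head 32 mm across up to 62 mm (waist at 28 mm; grip the head, 34 to 58 mm up); about 70 g; may be absent (None from the start). Origin: centre of its underside; z up when standing
- knob5: turned walnut knob, 62 mm tall: round foot 49 mm across up to 22 mm (40 mm at its bevelled underside), above it a head 32 mm across up to 62 mm (waist at 28 mm; grip the head, 34 to 58 mm up); about 70 g; may be absent (None from the start). Origin: centre of its underside; z up when standing
- jar_a: glass jar with a metal lid, 60 mm across, 85 mm tall, a bystander at the far side; origin: centre of its underside
- jar_b: glass jar like jar_a, a bystander
Mind the look-alikes: they are no part of the job. What is shaped like the knob1 but green or yellow is not meant.

How it is judged:
On the way, in this order (a step that is already met when the one before it is completed fails the run):
1. the cover has been set down level on the felt pad and let go (horizontal distance between cover and pad below 0.06 m and z of cover in the frame of pad below 0.01 m and angle between cover's own z axis and vertical below 0.05 rad and contact force between the fingers and cover below 0.3 N), for 0.2 s.
2. every knob stands in a well of the tray, one to a well, and is let go, the cover still off (((horizontal distance between knob0 and well0 below 0.012 m and z of knob0 in the frame of well0 between -0.005 and 0.005 m and angle between knob0's own z axis and vertical below 0.12 rad) or (horizontal distance between knob0 and well1 below 0.012 m and z of knob0 in the frame of well1 between -0.005 and 0.005 m and angle between knob0's own z axis and vertical below 0.12 rad) or (horizontal distance between knob0 and well2 below 0.012 m and z of knob0 in the frame of well2 between -0.005 and 0.005 m and angle between knob0's own z axis and vertical below 0.12 rad) or (horizontal distance between knob0 and well3 below 0.012 m and z of knob0 in the frame of well3 between -0.005 and 0.005 m and angle between knob0's own z axis and vertical below 0.12 rad) or (horizontal distance between knob0 and well4 below 0.012 m and z of knob0 in the frame of well4 between -0.005 and 0.005 m and angle between knob0's own z axis and vertical below 0.12 rad) or (horizontal distance between knob0 and well5 below 0.012 m and z of knob0 in the frame of well5 between -0.005 and 0.005 m and angle between knob0's own z axis and vertical below 0.12 rad)) and ((horizontal distance between knob1 and well0 below 0.012 m and z of knob1 in the frame of well0 between -0.005 and 0.005 m and angle between knob1's own z axis and vertical below 0.12 rad) or (horizontal distance between knob1 and well1 below 0.012 m and z of knob1 in the frame of well1 between -0.005 and 0.005 m and angle between knob1's own z axis and vertical below 0.12 rad) or (horizontal distance between knob1 and well2 below 0.012 m and z of knob1 in the frame of well2 between -0.005 and 0.005 m and angle between knob1's own z axis and vertical below 0.12 rad) or (horizontal distance between knob1 and well3 below 0.012 m and z of knob1 in the frame of well3 between -0.005 and 0.005 m and angle between knob1's own z axis and vertical below 0.12 rad) or (horizontal distance between knob1 and well4 below 0.012 m and z of knob1 in the frame of well4 between -0.005 and 0.005 m and angle between knob1's own z axis and vertical below 0.12 rad) or (horizontal distance between knob1 and well5 below 0.012 m and z of knob1 in the frame of well5 between -0.005 and 0.005 m and angle between knob1's own z axis and vertical below 0.12 rad)) and ((horizontal distance between knob2 and well0 below 0.012 m and z of knob2 in the frame of well0 between -0.005 and 0.005 m and angle between knob2's own z axis and vertical below 0.12 rad) or (horizontal distance between knob2 and well1 below 0.012 m and z of knob2 in the frame of well1 between -0.005 and 0.005 m and angle between knob2's own z axis and vertical below 0.12 rad) or (horizontal distance between knob2 and well2 below 0.012 m and z of knob2 in the frame of well2 between -0.005 and 0.005 m and angle between knob2's own z axis and vertical below 0.12 rad) or (horizontal distance between knob2 and well3 below 0.012 m and z of knob2 in the frame of well3 between -0.005 and 0.005 m and angle between knob2's own z axis and vertical below 0.12 rad) or (horizontal distance between knob2 and well4 below 0.012 m and z of knob2 in the frame of well4 between -0.005 and 0.005 m and angle between knob2's own z axis and vertical below 0.12 rad) or (horizontal distance between knob2 and well5 below 0.012 m and z of knob2 in the frame of well5 between -0.005 and 0.005 m and angle between knob2's own z axis and vertical below 0.12 rad)) and ((horizontal distance between knob3 and well0 below 0.012 m and z of knob3 in the frame of well0 between -0.005 and 0.005 m and angle between knob3's own z axis and vertical below 0.12 rad) or (horizontal distance between knob3 and well1 below 0.012 m and z of knob3 in the frame of well1 between -0.005 and 0.005 m and angle between knob3's own z axis and vertical below 0.12 rad) or (horizontal distance between knob3 and well2 below 0.012 m and z of knob3 in the frame of well2 between -0.005 and 0.005 m and angle between knob3's own z axis and vertical below 0.12 rad) or (horizontal distance between knob3 and well3 below 0.012 m and z of knob3 in the frame of well3 between -0.005 and 0.005 m and angle between knob3's own z axis and vertical below 0.12 rad) or (horizontal distance between knob3 and well4 below 0.012 m and z of knob3 in the frame of well4 between -0.005 and 0.005 m and angle between knob3's own z axis and vertical below 0.12 rad) or (horizontal distance between knob3 and well5 below 0.012 m and z of knob3 in the frame of well5 between -0.005 and 0.005 m and angle between knob3's own z axis and vertical below 0.12 rad)) and ((horizontal distance between knob4 and well0 below 0.012 m and z of knob4 in the frame of well0 between -0.005 and 0.005 m and angle between knob4's own z axis and vertical below 0.12 rad) or (horizontal distance between knob4 and well1 below 0.012 m and z of knob4 in the frame of well1 between -0.005 and 0.005 m and angle between knob4's own z axis and vertical below 0.12 rad) or (horizontal distance between knob4 and well2 below 0.012 m and z of knob4 in the frame of well2 between -0.005 and 0.005 m and angle between knob4's own z axis and vertical below 0.12 rad) or (horizontal distance between knob4 and well3 below 0.012 m and z of knob4 in the frame of well3 between -0.005 and 0.005 m and angle between knob4's own z axis and vertical below 0.12 rad) or (horizontal distance between knob4 and well4 below 0.012 m and z of knob4 in the frame of well4 between -0.005 and 0.005 m and angle between knob4's own z axis and vertical below 0.12 rad) or (horizontal distance between knob4 and well5 below 0.012 m and z of knob4 in the frame of well5 between -0.005 and 0.005 m and angle between knob4's own z axis and vertical below 0.12 rad)) and ((horizontal distance between knob5 and well0 below 0.012 m and z of knob5 in the frame of well0 between -0.005 and 0.005 m and angle between knob5's own z axis and vertical below 0.12 rad) or (horizontal distance between knob5 and well1 below 0.012 m and z of knob5 in the frame of well1 between -0.005 and 0.005 m and angle between knob5's own z axis and vertical below 0.12 rad) or (horizontal distance between knob5 and well2 below 0.012 m and z of knob5 in the frame of well2 between -0.005 and 0.005 m and angle between knob5's own z axis and vertical below 0.12 rad) or (horizontal distance between knob5 and well3 below 0.012 m and z of knob5 in the frame of well3 between -0.005 and 0.005 m and angle between knob5's own z axis and vertical below 0.12 rad) or (horizontal distance between knob5 and well4 below 0.012 m and z of knob5 in the frame of well4 between -0.005 and 0.005 m and angle between knob5's own z axis and vertical below 0.12 rad) or (horizontal distance between knob5 and well5 below 0.012 m and z of knob5 in the frame of well5 between -0.005 and 0.005 m and angle between knob5's own z axis and vertical below 0.12 rad)) and contact force between the fingers and knob0 below 0.3 N and contact force between the fingers and knob1 below 0.3 N and contact force between the fingers and knob2 below 0.3 N and contact force between the fingers and knob3 below 0.3 N and contact force between the fingers and knob4 below 0.3 N and contact force between the fingers and knob5 below 0.3 N and horizontal distance between cover and tray above 0.1 m), for 0.2 s.
At the end, for the whole second after the job is handed in: Each knob stands foot down in a well of its own (within 12 mm of its centre, 5 mm of its floor, tilt under 0.12 rad); the cover is home on the plinth, within 11 mm of centre, 4 mm of seat height, 0.1 rad of the tray (either way round), level to 0.04 rad, at rest (horizontal distance between cover and tray_seat below 0.011 m and z of cover in the frame of tray_seat between -0.004 and 0.004 m and angle between cover's own z axis and vertical below 0.04 rad and angle between the x axis of cover and the x axis of tray, either way round below 0.1 rad and linear speed of cover below 0.02 m/s and ((horizontal distance between knob0 and well0 below 0.012 m and z of knob0 in the frame of well0 between -0.005 and 0.005 m and angle between knob0's own z axis and vertical below 0.12 rad) or (horizontal distance between knob0 and well1 below 0.012 m and z of knob0 in the frame of well1 between -0.005 and 0.005 m and angle between knob0's own z axis and vertical below 0.12 rad) or (horizontal distance between knob0 and well2 below 0.012 m and z of knob0 in the frame of well2 between -0.005 and 0.005 m and angle between knob0's own z axis and vertical below 0.12 rad) or (horizontal distance between knob0 and well3 below 0.012 m and z of knob0 in the frame of well3 between -0.005 and 0.005 m and angle between knob0's own z axis and vertical below 0.12 rad) or (horizontal distance between knob0 and well4 below 0.012 m and z of knob0 in the frame of well4 between -0.005 and 0.005 m and angle between knob0's own z axis and vertical below 0.12 rad) or (horizontal distance between knob0 and well5 below 0.012 m and z of knob0 in the frame of well5 between -0.005 and 0.005 m and angle between knob0's own z axis and vertical below 0.12 rad)) and ((horizontal distance between knob1 and well0 below 0.012 m and z of knob1 in the frame of well0 between -0.005 and 0.005 m and angle between knob1's own z axis and vertical below 0.12 rad) or (horizontal distance between knob1 and well1 below 0.012 m and z of knob1 in the frame of well1 between -0.005 and 0.005 m and angle between knob1's own z axis and vertical below 0.12 rad) or (horizontal distance between knob1 and well2 below 0.012 m and z of knob1 in the frame of well2 between -0.005 and 0.005 m and angle between knob1's own z axis and vertical below 0.12 rad) or (horizontal distance between knob1 and well3 below 0.012 m and z of knob1 in the frame of well3 between -0.005 and 0.005 m and angle between knob1's own z axis and vertical below 0.12 rad) or (horizontal distance between knob1 and well4 below 0.012 m and z of knob1 in the frame of well4 between -0.005 and 0.005 m and angle between knob1's own z axis and vertical below 0.12 rad) or (horizontal distance between knob1 and well5 below 0.012 m and z of knob1 in the frame of well5 between -0.005 and 0.005 m and angle between knob1's own z axis and vertical below 0.12 rad)) and ((horizontal distance between knob2 and well0 below 0.012 m and z of knob2 in the frame of well0 between -0.005 and 0.005 m and angle between knob2's own z axis and vertical below 0.12 rad) or (horizontal distance between knob2 and well1 below 0.012 m and z of knob2 in the frame of well1 between -0.005 and 0.005 m and angle between knob2's own z axis and vertical below 0.12 rad) or (horizontal distance between knob2 and well2 below 0.012 m and z of knob2 in the frame of well2 between -0.005 and 0.005 m and angle between knob2's own z axis and vertical below 0.12 rad) or (horizontal distance between knob2 and well3 below 0.012 m and z of knob2 in the frame of well3 between -0.005 and 0.005 m and angle between knob2's own z axis and vertical below 0.12 rad) or (horizontal distance between knob2 and well4 below 0.012 m and z of knob2 in the frame of well4 between -0.005 and 0.005 m and angle between knob2's own z axis and vertical below 0.12 rad) or (horizontal distance between knob2 and well5 below 0.012 m and z of knob2 in the frame of well5 between -0.005 and 0.005 m and angle between knob2's own z axis and vertical below 0.12 rad)) and ((horizontal distance between knob3 and well0 below 0.012 m and z of knob3 in the frame of well0 between -0.005 and 0.005 m and angle between knob3's own z axis and vertical below 0.12 rad) or (horizontal distance between knob3 and well1 below 0.012 m and z of knob3 in the frame of well1 between -0.005 and 0.005 m and angle between knob3's own z axis and vertical below 0.12 rad) or (horizontal distance between knob3 and well2 below 0.012 m and z of knob3 in the frame of well2 between -0.005 and 0.005 m and angle between knob3's own z axis and vertical below 0.12 rad) or (horizontal distance between knob3 and well3 below 0.012 m and z of knob3 in the frame of well3 between -0.005 and 0.005 m and angle between knob3's own z axis and vertical below 0.12 rad) or (horizontal distance between knob3 and well4 below 0.012 m and z of knob3 in the frame of well4 between -0.005 and 0.005 m and angle between knob3's own z axis and vertical below 0.12 rad) or (horizontal distance between knob3 and well5 below 0.012 m and z of knob3 in the frame of well5 between -0.005 and 0.005 m and angle between knob3's own z axis and vertical below 0.12 rad)) and ((horizontal distance between knob4 and well0 below 0.012 m and z of knob4 in the frame of well0 between -0.005 and 0.005 m and angle between knob4's own z axis and vertical below 0.12 rad) or (horizontal distance between knob4 and well1 below 0.012 m and z of knob4 in the frame of well1 between -0.005 and 0.005 m and angle between knob4's own z axis and vertical below 0.12 rad) or (horizontal distance between knob4 and well2 below 0.012 m and z of knob4 in the frame of well2 between -0.005 and 0.005 m and angle between knob4's own z axis and vertical below 0.12 rad) or (horizontal distance between knob4 and well3 below 0.012 m and z of knob4 in the frame of well3 between -0.005 and 0.005 m and angle between knob4's own z axis and vertical below 0.12 rad) or (horizontal distance between knob4 and well4 below 0.012 m and z of knob4 in the frame of well4 between -0.005 and 0.005 m and angle between knob4's own z axis and vertical below 0.12 rad) or (horizontal distance between knob4 and well5 below 0.012 m and z of knob4 in the frame of well5 between -0.005 and 0.005 m and angle between knob4's own z axis and vertical below 0.12 rad)) and ((horizontal distance between knob5 and well0 below 0.012 m and z of knob5 in the frame of well0 between -0.005 and 0.005 m and angle between knob5's own z axis and vertical below 0.12 rad) or (horizontal distance between knob5 and well1 below 0.012 m and z of knob5 in the frame of well1 between -0.005 and 0.005 m and angle between knob5's own z axis and vertical below 0.12 rad) or (horizontal distance between knob5 and well2 below 0.012 m and z of knob5 in the frame of well2 between -0.005 and 0.005 m and angle between knob5's own z axis and vertical below 0.12 rad) or (horizontal distance between knob5 and well3 below 0.012 m and z of knob5 in the frame of well3 between -0.005 and 0.005 m and angle between knob5's own z axis and vertical below 0.12 rad) or (horizontal distance between knob5 and well4 below 0.012 m and z of knob5 in the frame of well4 between -0.005 and 0.005 m and angle between knob5's own z axis and vertical below 0.12 rad) or (horizontal distance between knob5 and well5 below 0.012 m and z of knob5 in the frame of well5 between -0.005 and 0.005 m and angle between knob5's own z axis and vertical below 0.12 rad))); the robot touches nothing.
It fails at once if the cover is tipped by more than 0.5 rad (angle between cover's own z axis and vertical above 0.5 rad).
It fails at once if the cover is dropped or rammed onto the tray (over 90 N) (contact force between cover and tray above 90 N).
It fails at once if a glass jar is shifted by more than 40 mm or knocked over (distance of any of jar_a, jar_b from where it was at the start of the episode above 0.04 m or angle between any of jar_a, jar_b's own z axis and vertical above 0.5 rad).
Of knob0, knob1, knob2, knob3, knob4, knob5 only 4 to 6 are there at a start; the rules pass over those that are not, and their reading is None.
At some moment in a run one of knob0, knob1, knob2, knob3, knob4, knob5 may be knocked a few centimetres aside while the robot is not near it.
It also fails if it takes over 210 s, if anything falls off the work surface, if the arm or the gripper's body presses on something with over 40 N, if the wrist force passes 120 N, or if a joint passes its speed limit or range.

## Working session

There is one attempt and no reset: what is moved stays moved. The work goes in short steps, Python scripts to look and compute and a tool call to move; the robot and the scene stay as the last step left them, time stands still between calls to the robot, and variables do not carry over. Pictures are saved under pics/ and viewed, at most 14 in all, crops included, and the job is handed in when it is done.

Besides the shell and the picture viewer there is one more tool, called after "Call:" as name(argument=value, ...) on one line, values as JSON. play_rows: Moves the arm, as the interface text tells. Shifts and turns lie within -1 to 1; 1 stands for 200 mm of shift or pi rad of turn. Its arguments: {"type":"object","properties":{"claw":{"type":"array"},"delta_pos":{"type":"array"},"delta_rot":{"type":"array"},"squeeze":{"type":"number"}},"required":["claw","delta_pos","delta_rot"]}

```bash
mkdir -p pics; ls
python3 - <<'E'
from bench import r
import cv2
s=r.read_state(); print({k:s[k] for k in('time','ee_pos','eef_rot','ft_force','width')}, r.grip_point_offset)
for n in('scene','side'):
    c=r.camera(n); cv2.imwrite(f'pics/{n}0.png',c['pixels'][:,:,::-1]); print(n,c['camera_matrix'],c['cam_to_world'],[k for k in c])
print(r.camera('wrist')['hand_eye'])
E
```

```text
pics
{'time': 0.0, 'ee_pos': array([ 0.22806092, -0.5814971 ,  0.22173861]), 'eef_rot': array([ 9.82584557e-01,  1.85814671e-01, -1.63370070e-04, -6.85884984e-04]), 'ft_force': array([-0.0104886 , -0.52707792, -0.81734063]), 'width': 0.08722886799963105} 0.0187
scene [[474.44074802   0.         318.33805698]
 [  0.         474.44074802 237.08627977]
 [  0.           0.           1.        ]] [[-0.27803835 -0.80834751  0.51891135  1.0754239 ]
 [ 0.96056788 -0.2351061   0.14844014  0.13893166]
 [ 0.00200801  0.53972162  0.84184116  0.92069176]
 [ 0.          0.          0.          1.        ]] ['pixels', 'camera_matrix', 'cam_to_world']
side [[498.87458201   0.         314.46073952]
 [  0.         498.87458201 242.19505207]
 [  0.           0.           1.        ]] [[-0.88105644  0.31732146 -0.35078005  0.21165978]
 [-0.47291497 -0.60589493  0.63972085  0.68310853]
 [-0.0095387   0.72951931  0.6838937   0.82785808]
 [ 0.          0.          0.          1.        ]] ['pixels', 'camera_matrix', 'cam_to_world']
[[ 4.09896761e-04  9.58599251e-01  2.84758332e-01  7.95135415e-02]
 [ 9.99999782e-01 -5.40612736e-04  3.80442926e-04 -9.15402516e-04]
 [ 5.18636285e-04  2.84758114e-01 -9.58599263e-01 -1.62050561e-01]
 [ 0.00000000e+00  0.00000000e+00  0.00000000e+00  1.00000000e+00]]
```

View pics/scene0.png

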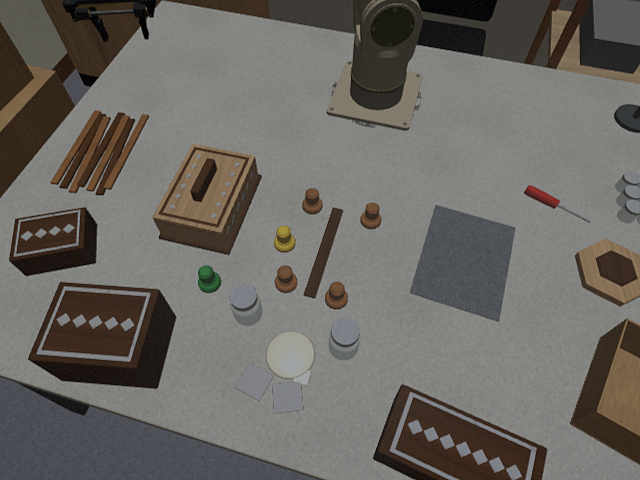

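View pics/side0.png

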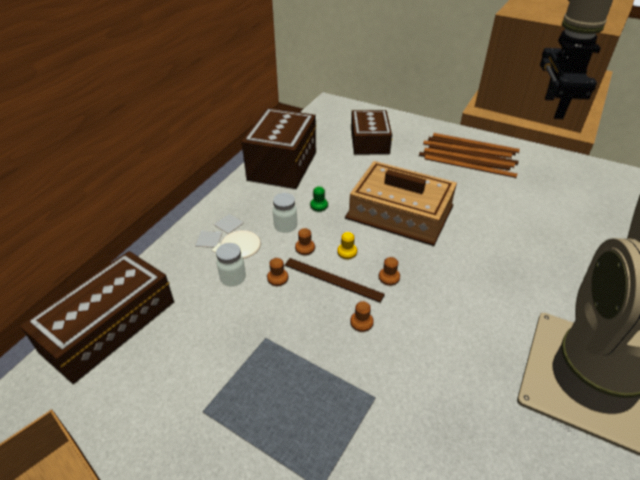

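The scene has four brown knobs standing at scene px (312,200), (371,215), (286,278) and (336,294). The green (208,278) and yellow (285,238) ones are decoys. The cover is on the tray at (208,195), the pad is at (465,260), and the jars are at (245,302) and (345,337).

```bash
cat > h.py <<'E'
from bench import r
import numpy as np, cv2
from scipy.optimize import least_squares
from scipy.spatial.transform import Rotation as R
def cam(n):
    s=r.read_state(); c=r.camera(n)
    if n=='wrist':
        T=np.eye(4); T[:3,:3]=R.from_quat(s['eef_rot']).as_matrix(); T[:3,3]=s['ee_pos']; c['T']=T@c['hand_eye']
    else: c['T']=c['cam_to_world']
    c['bgr']=np.ascontiguousarray(c['pixels'][:,:,::-1]); return c
def proj(c,P):
    q=(np.atleast_2d(P)-c['T'][:3,3])@c['T'][:3,:3]
    q=np.c_[q[:,0],-q[:,1],-q[:,2]]@c['camera_matrix'].T
    return q[:,:2]/q[:,2:]
def back(c,uv,z):
    K=c['camera_matrix']; uv=np.atleast_2d(uv).astype(float)
    d=np.c_[(uv-K[:2,2])/[K[0,0],K[1,1]],np.ones(len(uv))]*[1,-1,-1]
    d=d@c['T'][:3,:3].T; o=c['T'][:3,3]
    return o+d*((z-o[2])/d[:,2])[:,None]
a=np.linspace(0,6.283,40)
ring=lambda rr,z:np.c_[rr*np.cos(a),rr*np.sin(a),0*a+z]
FOOT=np.r_[ring(.020,0),ring(.0245,.005),ring(.0245,.022)]; HEAD=np.r_[ring(.011,.028),ring(.016,.036),ring(.016,.062)]
def kmask(c,x,y,S=8):
    m=np.zeros((480,640),np.uint8)
    out=np.zeros((0,2))
    for M in(FOOT,HEAD):
        p=proj(c,M+[x,y,0]); h=cv2.convexHull(p.astype(np.float32))
        cv2.fillConvexPoly(m,np.round(h*16).astype(np.int32),255,shift=4)
    return m
def cent(m):
    M=cv2.moments(m,True); return np.array([M['m10']/M['m00'],M['m01']/M['m00']]) if M['m00'] else np.array([-99.,-99])
def blobs(c,lo,hi,amin=80,amax=2000):
    m=cv2.inRange(cv2.cvtColor(c['bgr'],cv2.COLOR_BGR2HSV),lo,hi)
    n,l,st,ce=cv2.connectedComponentsWithStats(m)
    return [(l==i,st[i],ce[i]) for i in range(1,n) if amin<st[i][4]<amax]
E
python3 - <<'E'
from h import *
cs,cd=cam('scene'),cam('side')
for n,c,pts in(('scene',cs,[(312,207),(371,222),(286,285),(336,300)]),('side',cd,[(390,278),(362,325),(305,248),(277,278)])):
    hsv=cv2.cvtColor(c['bgr'],cv2.COLOR_BGR2HSV)
    print(n,[hsv[p[1],p[0]].tolist() for p in pts], hsv[200,230],[np.round(back(c,p,.02)[0,:2],3) for p in pts])
    for m,st,ce in blobs(c,(3,110,40),(14,255,255)): print(st,ce.round(1),back(c,ce,.028)[0].round(3))
print('pad',back(cs,[(435,207),(515,236),(497,315),(412,290)],.003).round(3)[:,:2].tolist(),'side',back(cd,[(267,340),(374,402),(317,480),(205,410)],.003).round(3)[:,:2].tolist())
print('jars',back(cs,[(244,294),(345,331)],.085).round(3),back(cd,[(285,202),(229,252)],.085).round(3))
print('handle',back(cs,[(211,160),(198,189)],.116).round(3),back(cd,[(387,171),(425,184)],.116).round(3))
print('covertop',back(cs,[(195,146),(257,150),(224,222),(158,214)],.08).round(3))
E
```

```text
scene [[13, 128, 100], [13, 134, 103], [13, 123, 89], [12, 101, 71]] [ 14 113  81] [array([ 0.444, -0.058]), array([0.447, 0.085]), array([ 0.655, -0.052]), array([0.659, 0.059])]
[228   0  19  13  91] [237.7   6.4] [-0.256 -0.517  0.028]
[254   0  16  18  82] [261.9   8.7] [-0.266 -0.437  0.028]
[525   0  36  64 419] [541.3  31.9] [-0.393  0.435  0.028]
[547   0  44  68 644] [567.8  32.9] [-0.411  0.514  0.028]
[ 92  36  36  27 159] [107.4  48.3] [ 0.056 -0.812  0.028]
[ 49  39  50  53 437] [75.3 61.8] [ 0.139 -0.87   0.028]
[  0  47  32  51 430] [11.3 71.2] [ 0.228 -1.024  0.028]
[   0   81   73   95 1395] [ 33.4 126.8] [ 0.404 -0.831  0.028]
[159 147  90  80 551] [204.1 187.8] [ 0.467 -0.32   0.028]
[190 158  25  35 282] [202.1 175.4] [ 0.433 -0.34   0.028]
[223 175  38  79 230] [242.5 214.9] [ 0.516 -0.203  0.028]
[306 189  12  10 105] [311.6 193.5] [ 0.411 -0.068  0.028]
[302 198  20  16 181] [311.8 206.4] [ 0.448 -0.057  0.028]
[366 203  13  11 115] [372.1 208.2] [0.414 0.079 0.028]
[  9 208  77  53 494] [ 51.9 240.1] [ 0.698 -0.585  0.028]
[  17  213   60   40 1344] [ 47.2 232
[... 1176 characters left out ...]
 0.642 -0.054  0.028]
[379 257  21  28 412] [389.5 271.7] [ 0.431 -0.058  0.028]
[267 258  21  28 403] [276.8 272.4] [0.649 0.059 0.028]
[286 259  98  42 780] [335.3 279.8] [0.526 0.019 0.028]
[351 302  22  29 479] [361.7 317.2] [0.433 0.086 0.028]
pad [[0.349, 0.222], [0.38, 0.411], [0.591, 0.388], [0.583, 0.208]] side [[0.584, 0.208], [0.341, 0.232], [0.368, 0.401], [0.601, 0.388]]
jars [[ 0.727 -0.111  0.085]
 [ 0.745  0.097  0.085]] [[ 0.721 -0.103  0.085]
 [ 0.74   0.1    0.085]]
handle [[ 0.449 -0.292  0.116]
 [ 0.534 -0.286  0.116]] [[ 0.54  -0.291  0.116]
 [ 0.44  -0.283  0.116]]
covertop [[ 0.391 -0.366  0.08 ]
 [ 0.361 -0.218  0.08 ]
 [ 0.577 -0.215  0.08 ]
 [ 0.597 -0.36   0.08 ]]
```

```bash
cat >> h.py <<'E'
def go(x,y,z,yaw=None):
    "units: shift in present tool axes (then) turn to yaw(deg, tool x), tool down"
    s=r.read_state(); Q=R.from_quat(s['eef_rot']); d=Q.inv().apply(np.array([x,y,z])-s['ee_pos'])/.2
    print('at',s['ee_pos'].round(4),'shift',d.round(4),'rows>=',np.linalg.norm(d)/.25,end=' ')
    if yaw is not None:
        w=np.radians(yaw); G=R.from_matrix(np.c_[[np.cos(w),np.sin(w),0],[np.sin(w),-np.cos(w),0],[0,0,-1]])
        t=(Q.inv()*G).as_rotvec()/np.pi; print('turn',t.round(4),'rows>=',np.linalg.norm(t)/.0477,end='')
    print()
E
python3 -c "
from h import *
go(.489,-.288,.26,0)"
```

```text
at [ 0.2282 -0.5817  0.2222] shift [ 1.7503 -0.891  -0.1884] rows>= 7.892052170653945 turn [-0.0002  0.      0.119 ] rows>= 2.4945378772351674
```

Call:
play_rows(claw=[0,0,0,0,0,0,0,0], delta_pos=[[0.175,-0.089,-0.019],[0.175,-0.089,-0.019],[0.175,-0.089,-0.019],[0.175,-0.089,-0.019],[0.175,-0.089,-0.019],[0.175,-0.089,-0.019],[0.175,-0.089,-0.019],[0.175,-0.089,-0.019]], delta_rot=[[0,0,0],[0,0,0],[0,0,0],[0,0,0],[0,0,0],[0,0,0],[0,0,0],[0,0,0]])

```text
time: 1.05
ee_pos: [0.4377, -0.3457, 0.2532]
eef_rot: [0.983, 0.186, 0.0, 0.0]
ft_force: [0.7, -0.5, -0.0]
width: 0.0869
grip_force: 0.0
```

Call:
play_rows(claw=[0,0,0,0,0,0], delta_pos=[[0.175,-0.089,-0.019],[0.175,-0.089,-0.019],[0,0,0],[0,0,0],[0,0,0],[0,0,0]], delta_rot=[[0,0,0],[0,0,0],[0,0,0.04],[0,0,0.04],[0,0,0.039],[0,0,0]])

```text
time: 1.65
ee_pos: [0.4891, -0.2883, 0.2605]
eef_rot: [1.0, -0.001, -0.0, 0.0]
ft_force: [0.1, -0.5, -0.7]
width: 0.087
grip_force: 0.0
```

Run:
```python
from h import *
go(.489,-.288,.26,0)
c=cam('wrist'); cv2.imwrite('pics/w1.png',c['bgr']); print(c['camera_matrix'][0,0],proj(c,[.489,-.288,.116]))
```

```text
at [ 0.4891 -0.2883  0.2605] shift [-0.0003 -0.0013  0.0024] rows>= 0.010876464827980959 turn [ 0.      0.     -0.0006] rows>= 0.012475028507237487
375.8781068479551 [[314.81182204 232.6259487 ]]
```

View pics/w1.png

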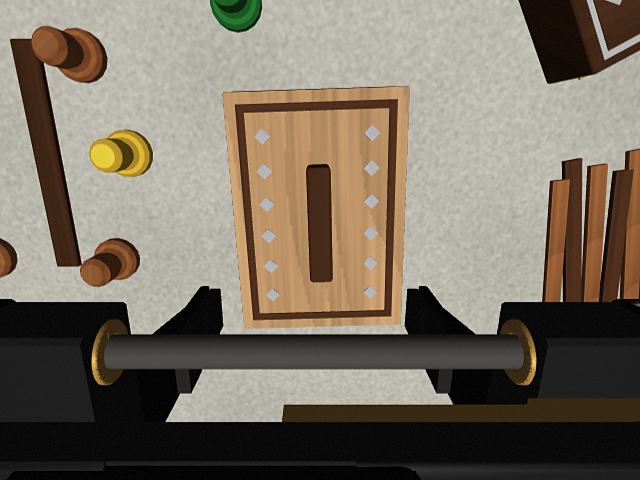

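The wrist view shows the cover with its handle from (318,165) to (320,281) and top corners (223,93), (409,87), (401,323), (245,328).

Run:
```python
from h import *
c=cam('wrist')
P=back(c,[(223,93),(409,87),(401,323),(245,328)],.08)[:,:2]; print(P.round(4),P.mean(0).round(4))
for a,b in((0,1),(1,2),(2,3),(3,0)): d=P[a]-P[b]; print(np.linalg.norm(d).round(4),np.degrees(np.arctan2(d[1],d[0])).round(2))
m=cv2.inRange(cv2.cvtColor(c['bgr'],cv2.COLOR_BGR2HSV),(0,0,0),(180,255,90))
n,l,st,ce=cv2.connectedComponentsWithStats(m); i=l[223,319]; print(st[i])
ys,xs=np.where(l==i); W=back(c,np.c_[xs,ys],.116)[:,:2]
rc=cv2.minAreaRect((W*1000).astype(np.float32)); print(rc)
```

```text
[[ 0.6017 -0.2098]
 [ 0.6068 -0.3672]
 [ 0.3856 -0.3758]
 [ 0.3794 -0.2176]] [ 0.4934 -0.2926]
0.1575 91.88
0.2215 2.23
0.1583 -87.77
0.2224 -177.99
[ 306  164   26  118 2749]
((495.43231201171875, -291.79974365234375), (100.59263610839844, 19.77602767944336), 1.6588971614837646)
```

```bash
python3 -c "
from h import *
go(.4945,-.292,.087,2)"
```

```text
at [ 0.489  -0.2883  0.2605] shift [0.0273 0.0185 0.8675] rows>= 3.472703553604975 turn [ 0.    0.   -0.01] rows>= 0.20875454905003762
```

Call:
play_rows(claw=[0,0,0,0,0,0,0,0], delta_pos=[[0.0273,0.0185,0],[0,0,0.2],[0,0,0.2],[0,0,0.2],[0,0,0.15],[0,0,0.08],[0,0,0.037],[0,0,0]], delta_rot=[[0,0,0],[0,0,-0.01],[0,0,0],[0,0,0],[0,0,0],[0,0,0],[0,0,0],[0,0,0]])

```text
time: 2.55
ee_pos: [0.4944, -0.292, 0.0865]
eef_rot: [1.0, 0.016, -0.0, -0.0]
ft_force: [0.1, 0.1, 1.0]
width: 0.0869
grip_force: 0.0
```

Call:
play_rows(claw=[0.5,0.7,1,1,1,1,1,1], delta_pos=[[0,0,0],[0,0,0],[0,0,0],[0,0,0],[0,0,0],[0,0,0],[0,0,0],[0,0,0]], delta_rot=[[0,0,0],[0,0,0],[0,0,0],[0,0,0],[0,0,0],[0,0,0],[0,0,0],[0,0,0]], squeeze=45)

```text
time: 3.35
ee_pos: [0.4945, -0.292, 0.0871]
eef_rot: [1.0, 0.016, -0.0, 0.0]
ft_force: [-0.6, -0.1, 0.2]
width: 0.0309
grip_force: 0.0
```

```bash
python3 -c "
from h import *
go(.4945,-.292,.087,2); s=r.read_state(); print(s['width'],s['grip_force'],s['ft_force'])
go(.4945,-.292,.21); go(.475,.307,.21,-4)"
```

```text
at [ 0.4945 -0.292   0.0871] shift [-0.     -0.0002  0.0007] rows>= 0.002726135563566537 turn [ 0.      0.     -0.0011] rows>= 0.02360844962465556
0.0308699006487079 0.0 [-0.60175676 -0.05198832  0.19641266]
at [ 0.4945 -0.292   0.0871] shift [-0.000e+00 -2.000e-04 -6.143e-01] rows>= 2.457377784462776 
at [ 0.4945 -0.292   0.0871] shift [-0.0036 -2.9968 -0.6144] rows>= 12.236377148753386 turn [0.     0.     0.0322] rows>= 0.6752054530843946
```

Call:
play_rows(claw=[1,1,1,1,1], delta_pos=[[0,0,0],[0,0,0],[0,0,0],[0,0,0],[0,0,0]], delta_rot=[[0,0,0],[0,0,0],[0,0,0],[0,0,0],[0,0,0]])

```text
time: 3.85
ee_pos: [0.4945, -0.2922, 0.0872]
eef_rot: [1.0, 0.016, 0.0, 0.0]
ft_force: [1.1, -1.2, -1.3]
width: 0.0197
grip_force: 45.0
```

Call:
play_rows(claw=[1,1,1,1,1,1,1,1], delta_pos=[[0,0,-0.03],[0,0,-0.07],[0,0,-0.1],[0,0,-0.1],[0,0,-0.1],[0,0,-0.1],[0,0,-0.1],[0,0,0]], delta_rot=[[0,0,0],[0,0,0],[0,0,0],[0,0,0],[0,0,0],[0,0,0],[0,0,0],[0,0,0]])

```text
time: 4.65
ee_pos: [0.4959, -0.2925, 0.2109]
eef_rot: [1.0, 0.016, 0.002, 0.001]
ft_force: [0.8, 0.8, -4.2]
width: 0.0198
grip_force: 45.0
```

```bash
python3 -c "
from h import *
s=r.read_state(); print(s['width'],s['grip_force'],s['ft_force'],s['torque'])
go(.4945,-.292,.21,2); go(.475,.307,.21,-4)"
```

```text
0.01975981300467675 44.997365763410926 [ 0.83065832  0.83956336 -4.19854249] [ 0.0201165  -0.03395779  0.00449206]
at [ 0.4959 -0.2925  0.2109] shift [-0.0069 -0.0025  0.0043] rows>= 0.03405376049774687 turn [ 0.0009 -0.0015 -0.001 ] rows>= 0.0416806668302145
at [ 0.4959 -0.2925  0.2109] shift [-0.0097 -2.9991 -0.0039] rows>= 11.99633340424359 turn [ 0.0008 -0.0015  0.0323] rows>= 0.6778805007361175
```

Call:
play_rows(claw=[1,1,1,1,1,1,1,1], delta_pos=[[0,-0.08,0],[0,-0.15,0],[0,-0.2,0],[0,-0.2,0],[0,-0.2,0],[0,-0.2,0],[0,-0.2,0],[0,-0.2,0]], delta_rot=[[0,0,0],[0,0,0],[0,0,0],[0,0,0],[0,0,0],[0,0,0],[0,0,0],[0,0,0]])

```text
time: 5.45
ee_pos: [0.4842, -0.0038, 0.2062]
eef_rot: [1.0, 0.016, -0.001, 0.0]
ft_force: [0.8, 0.2, -4.0]
width: 0.0194
grip_force: 45.0
```

Call:
play_rows(claw=[1,1,1,1,1,1,1,1], delta_pos=[[0,-0.2,0],[0,-0.2,0],[0,-0.2,0],[0,-0.2,0],[0,-0.2,0],[0,-0.2,0],[0,-0.15,0],[0,-0.08,0]], delta_rot=[[0,0,0],[0,0,0],[0,0,0],[0,0,0],[0,0,0],[0,0,0],[0,0,0],[0,0,0]])

```text
time: 6.25
ee_pos: [0.4742, 0.2832, 0.2061]
eef_rot: [1.0, 0.018, -0.001, -0.0]
ft_force: [0.8, -0.1, -5.0]
width: 0.0197
grip_force: 45.0
```

```bash
python3 -c "
from h import *
s=r.read_state(); print(s['width'],s['grip_force'],s['ft_force'],s['joint_positions'].round(2))
go(.475,.307,.087-.007,-4)"
```

```text
0.019717025541132478 44.99730407260358 [ 0.83141196 -0.13000885 -4.99049963] [ 0.01  0.26 -0.74  1.65  0.18  1.3  -2.29]
at [0.4742 0.2832 0.2061] shift [ 0.0095 -0.1185  0.6305] rows>= 2.566622395502455 turn [-0.0002  0.0006  0.0336] rows>= 0.7039607253089056
```

Call:
play_rows(claw=[1,1,1,1,1,1,1,1], delta_pos=[[0.009,-0.118,0],[0,0,0.06],[0,0,0.12],[0,0,0.12],[0,0,0.12],[0,0,0.1],[0,0,0.05],[0,0,0]], delta_rot=[[0,0,0.034],[0,0,0],[0,0,0],[0,0,0],[0,0,0],[0,0,0],[0,0,0],[0,0,0]])

```text
time: 7.05
ee_pos: [0.4763, 0.3025, 0.0914]
eef_rot: [0.999, -0.037, -0.001, 0.001]
ft_force: [0.5, -0.0, -3.7]
width: 0.02
grip_force: 45.0
```

Call:
play_rows(claw=[1,1,1,1,1,1], delta_pos=[[0,0,0.02],[0,0,0.015],[0,0,0.015],[0,0,0.01],[0,0,0],[0,0,0]], delta_rot=[[0,0,0],[0,0,0],[0,0,0],[0,0,0],[0,0,0],[0,0,0]])

```text
time: 7.65
ee_pos: [0.4777, 0.3034, 0.0813]
eef_rot: [0.999, -0.038, 0.0, -0.0]
ft_force: [0.0, 0.3, -4.1]
width: 0.0195
grip_force: 45.0
```

```bash
python3 -c "
from h import *
s=r.read_state(); print(s['width'],s['grip_force'],s['ft_force'],s['joint_positions'].round(2))
go(.475,.307,.087-.007,-4)"
```

```text
0.019522504360045215 44.99729339964688 [ 0.02266927  0.29673824 -4.13089844] [-0.08  0.41 -0.69  1.75  0.29  1.08 -2.51]
at [0.4777 0.3034 0.0813] shift [-0.0149 -0.017   0.0063] rows>= 0.09410564280257416 turn [-0.     -0.0001 -0.0018] rows>= 0.03719793283890257
```

Call:
play_rows(claw=[1,1,1,1], delta_pos=[[0,0,0.005],[0,0,0.004],[0,0,0],[0,0,0]], delta_rot=[[0,0,0],[0,0,0],[0,0,0],[0,0,0]])

```text
time: 8.05
ee_pos: [0.4778, 0.3034, 0.0802]
eef_rot: [0.999, -0.038, 0.0, 0.0]
ft_force: [-2.4, -2.3, 7.2]
width: 0.0196
grip_force: 45.0
```

Call:
play_rows(claw=[0,0,0,0,0,0,0,0], delta_pos=[[0,0,0],[0,0,0],[0,0,0],[0,0,0],[0,0,0],[0,0,0],[0,0,0],[0,0,0]], delta_rot=[[0,0,0],[0,0,0],[0,0,0],[0,0,0],[0,0,0],[0,0,0],[0,0,0],[0,0,0]])

```text
time: 8.85
ee_pos: [0.4777, 0.3033, 0.0793]
eef_rot: [0.999, -0.038, 0.0, 0.0]
ft_force: [-0.0, -0.6, 0.2]
width: 0.0758
grip_force: 0.0
```

Call:
play_rows(claw=[0,0,0,0,0,0,0,0], delta_pos=[[0,0,-0.1],[0,0,-0.15],[0,0,-0.2],[0,0,-0.25],[0,0.2,0],[0,0.2,0],[0,0.2,0],[0,0.2,0]], delta_rot=[[0,0,0],[0,0,0],[0,0,0],[0,0,0],[0,0,-0.045],[0,0,-0.045],[0,0,-0.045],[0,0,-0.045]])

```text
time: 9.65
ee_pos: [0.498, 0.1481, 0.2197]
eef_rot: [0.971, 0.241, 0.0, 0.0]
ft_force: [1.2, -0.5, 0.3]
width: 0.087
grip_force: 0.0
```

Run:
```python
from h import *
s=r.read_state(); print(s['width'],s['joint_positions'].round(2))
cs,cd=cam('scene'),cam('side'); cv2.imwrite('pics/s2.png',np.vstack([cs['bgr'][100:400,60:620],cd['bgr'][100:400,60:620]]))
```

```text
0.08695659784637236 [ 0.27  0.16 -0.71  1.71  0.11  1.31 -1.55]
```

View pics/s2.png

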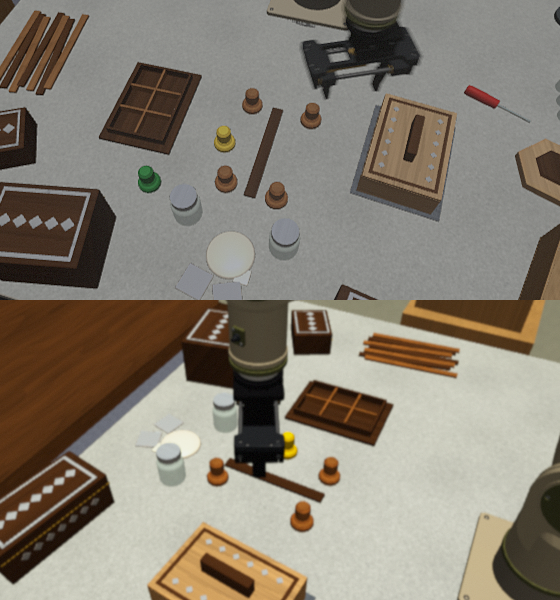

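The cover sits on the pad at scene crop (412,150) and the tray is now open at (150,107). The four knobs have not moved.

```bash
python3 -c "
from h import *
go(.44,.084,.18,92)"
```

```text
at [0.5002 0.1432 0.2191] shift [-0.4032  0.1235  0.1961] rows>= 1.860381825285694 turn [ 0.0005  0.0006 -0.3587] rows>= 7.520613177956033
```

Call:
play_rows(claw=[0.3,0.3,0.3,0.3], delta_pos=[[-0.13,0.04,0.065],[-0.14,0.04,0.065],[-0.13,0.043,0.066],[0,0,0]], delta_rot=[[0,0,0],[0,0,0],[0,0,0],[0,0,-0.04]])

```text
time: 10.15
ee_pos: [0.4361, 0.0882, 0.1784]
eef_rot: [0.955, 0.297, -0.002, 0.001]
ft_force: [-0.1, 0.5, 0.5]
width: 0.0644
grip_force: 0.0
```

Call:
play_rows(claw=[0.3,0.3,0.3,0.3,0.3,0.3,0.3,0.3], delta_pos=[[0,0,0],[0,0,0],[0,0,0],[0,0,0],[0,0,0],[0,0,0],[0,0,0],[0,0,0]], delta_rot=[[0,0,-0.046],[0,0,-0.046],[0,0,-0.046],[0,0,-0.046],[0,0,-0.046],[0,0,-0.046],[0,0,-0.043],[0,0,0]])

```text
time: 10.95
ee_pos: [0.4386, 0.0911, 0.1802]
eef_rot: [0.693, 0.721, 0.0, 0.0]
ft_force: [0.3, -1.3, 0.5]
width: 0.0608
grip_force: 0.0
```

Run:
```python
from h import *
s=r.read_state(); print(s['width'],s['joint_positions'].round(2))
go(.44,.084,.18,92)
c=cam('wrist'); cv2.imwrite('pics/w3.png',c['bgr'])
for k in((.436,-.057),(.44,.084),(.644,-.055),(.65,.058)): print(k,proj(c,[*k,.03]).round(0))
```

```text
0.060800971138999786 [ 0.38  0.01 -0.68  1.93  0.    1.21 -0.26]
at [0.4386 0.0911 0.1802] shift [-0.0356  0.0055  0.0009] rows>= 0.14422682253011374 turn [0.     0.     0.0012] rows>= 0.025923173840166427
(0.436, -0.057) [[304. 380.]]
(0.44, 0.084) [[314. 240.]]
(0.644, -0.055) [[518. 385.]]
(0.65, 0.058) [[549. 277.]]
```

View pics/w3.png

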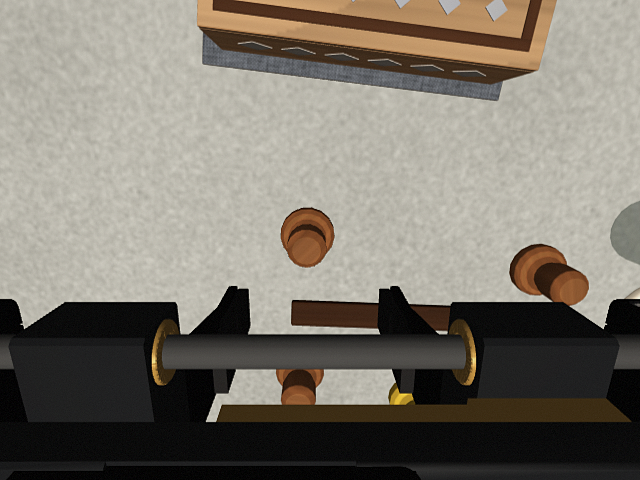

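The wrist view shows knob B at (307,237) and knob D at (548,275), both standing.

```bash
cat >> h.py <<'E'
def fit(c,k):
    "refine a standing knob's x,y near k in view c by IoU-like silhouette match"
    uv=proj(c,[*k,.03])[0]; hsv=cv2.cvtColor(c['bgr'],cv2.COLOR_BGR2HSV)
    m=cv2.inRange(hsv,(2,90,25),(17,255,255)); m=cv2.morphologyEx(m,cv2.MORPH_CLOSE,np.ones((7,7)))
    n,l,st,ce=cv2.connectedComponentsWithStats(m); d=np.linalg.norm(ce-uv,axis=1)+1e3*(st[:,4]<60)+1e3*(st[:,4]>8000); i=d.argmin(); b=np.uint8(l==i)
    g=cent(b); f=lambda p:cent(kmask(c,*p))-g
    s=least_squares(f,k,diff_step=.005,x_scale=.01); mm=kmask(c,*s.x)>0
    iou=(mm&(b>0)).sum()/(mm|(b>0)).sum()
    return s.x.round(4),round(float(iou),2),st[i]
E
python3 - <<'E'
from h import *
cw,cs=cam('wrist'),cam('scene')
K=dict(A=(.436,-.057),B=(.44,.084),C=(.644,-.055),D=(.65,.058))
for n in'BD': print(n,'wrist',*fit(cw,K[n]))
for n in'ABCD': print(n,'scene',*fit(cs,K[n]))
print(proj(cs,[[.44,.084,.03]]))
E
```

```text
B wrist [0.434  0.0848] 0.87 [ 281  208   53   60 2416]
D wrist [0.6488 0.0594] 0.84 [ 510  243   79   62 3270]
A scene [ 0.4319 -0.0616] 0.74 [302 188  20  26 369]
B scene [0.4342 0.0812] 0.75 [361 203  20  26 388]
C scene [ 0.6439 -0.0571] 0.76 [275 266  22  26 430]
D scene [0.6506 0.056 ] 0.78 [325 282  23  27 457]
[[371.60422189 217.09480611]]
```

```bash
python3 -c "
from h import *
go(.434,.0845,.0285,92)"
```

```text
at [0.4387 0.0909 0.1802] shift [-0.0312 -0.0244  0.7583] rows>= 3.037296435359336 turn [ 0.      0.     -0.0006] rows>= 0.013075505934127887
```

Call:
play_rows(claw=[0.3,0.3,0.3,0.3,0.3,0.3,1,1], delta_pos=[[-0.031,-0.024,0.05],[0,0,0.18],[0,0,0.2],[0,0,0.2],[0,0,0.1],[0,0,0.028],[0,0,0],[0,0,0]], delta_rot=[[0,0,0],[0,0,0],[0,0,0],[0,0,0],[0,0,0],[0,0,0],[0,0,0],[0,0,0]], squeeze=20)

```text
time: 11.9
ee_pos: [0.4349, 0.0843, 0.0295]
eef_rot: [0.694, 0.72, 0.001, 0.001]
ft_force: [0.6, 0.4, -0.3]
width: 0.0517
grip_force: 0.0
```

Call:
play_rows(claw=[1,1,1,1,1,1], delta_pos=[[0,0,0],[0,0,0],[0,0,0],[0,0,0],[0,0,0],[0,0,-0.05]], delta_rot=[[0,0,0],[0,0,0],[0,0,0],[0,0,0],[0,0,0],[0,0,0]])

```text
time: 12.5
ee_pos: [0.4334, 0.0842, 0.0382]
eef_rot: [0.694, 0.72, -0.001, -0.001]
ft_force: [0.9, 1.0, -0.1]
width: 0.0309
grip_force: 20.0
```

```bash
python3 -c "
from h import *
go(.4945,-.32,.2,92)"
```

```text
at [0.4334 0.0842 0.0382] shift [-2.031   0.229  -0.8091] rows>= 8.792719110568976 turn [-0.0005  0.      0.0007] rows>= 0.017742132547816022
```

Call:
play_rows(claw=[1,1,1,1,1,1,1,1], delta_pos=[[0,0,-0.2],[0,0,-0.2],[-0.1,0.01,-0.2],[-0.15,0.02,-0.15],[-0.2,0.024,-0.06],[-0.2,0.025,0],[-0.2,0.025,0],[-0.2,0.025,0]], delta_rot=[[0,0,0],[0,0,0],[0,0,0],[0,0,0],[0,0,0],[0,0,0],[0,0,0],[0,0,0]])

```text
time: 13.3
ee_pos: [0.4676, -0.126, 0.2015]
eef_rot: [0.694, 0.72, 0.0, 0.0]
ft_force: [-0.5, 0.2, -0.6]
width: 0.0315
grip_force: 20.0
```

Call:
play_rows(claw=[1,1,1,1,1,1,1], delta_pos=[[-0.2,0.025,0],[-0.2,0.025,0],[-0.2,0.025,0],[-0.2,0.025,0],[-0.14,0,0],[-0.04,0,0],[0,0,0]], delta_rot=[[0,0,0],[0,0,0],[0,0,0],[0,0,0],[0,0,0],[0,0,0],[0,0,0]])

```text
time: 14.0
ee_pos: [0.4945, -0.3205, 0.2007]
eef_rot: [0.695, 0.719, 0.0, -0.0]
ft_force: [-0.5, 1.4, -1.2]
width: 0.0313
grip_force: 20.0
```

Run:
```python
from h import *
s=r.read_state(); print(s['width'],s['joint_positions'].round(2))
go(.4945,-.32,.2,92)
c=cam('wrist'); cv2.imwrite('pics/w4.png',c['bgr']); cv2.imwrite('pics/k.png',c['bgr'])
```

```text
0.03129566849092117 [ 0.77  0.29 -0.33  1.58  0.09  1.29  0.46]
at [ 0.4945 -0.3205  0.2007] shift [0.0024 0.0001 0.0034] rows>= 0.016666825688675085 turn [-0.     -0.0002  0.0001] rows>= 0.0040468650605395146
```

View pics/w4.png

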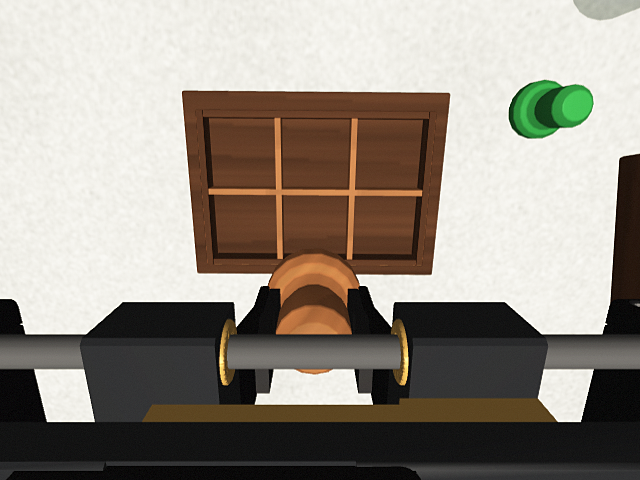

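The open tray has plinth corners (183,91), (449,94), (432,274), (198,271) and divider crossings at (279,191), (352,192). The knob hangs upright in the gripper.

Run:
```python
from h import *
c=cam('wrist')
P=back(c,[(183,91),(449,94),(432,274),(198,271)],.01)[:,:2]; print(P.round(4),P.mean(0).round(4))
for a,b in((0,1),(1,2),(2,3),(3,0)): d=P[a]-P[b]; print(np.linalg.norm(d).round(4),np.degrees(np.arctan2(d[1],d[0])).round(2))
D=back(c,[(279.5,191),(351.5,192.5)],.03)[:,:2]; print(D.round(4),D.mean(0))
```

```text
[[ 0.3778 -0.2069]
 [ 0.61   -0.2007]
 [ 0.6165 -0.3683]
 [ 0.3826 -0.3739]] [ 0.4967 -0.2875]
0.2323 -178.45
0.1678 92.2
0.2339 1.36
0.167 -88.35
[[ 0.4646 -0.2881]
 [ 0.5284 -0.287 ]] [ 0.49652655 -0.28754802]
```

```bash
python3 -c "
from h import *
go(.4325,-.3222,.0395,92)"
```

```text
at [ 0.4952 -0.3182  0.2009] shift [-0.0087 -0.3144  0.8068] rows>= 3.4636947970801844 turn [ 0.0001 -0.0003  0.0011] rows>= 0.023721392504496848
```

Call:
play_rows(claw=[1,1,1,1,1,1,1,1], delta_pos=[[-0.004,-0.157,0],[-0.004,-0.157,0],[0,0,0.15],[0,0,0.2],[0,0,0.2],[0,0,0.1],[0,0,0],[0,0,0]], delta_rot=[[0,0,0],[0,0,0],[0,0,0],[0,0,0],[0,0,0],[0,0,0],[0,0,0],[0,0,0]])

```text
time: 14.9
ee_pos: [0.433, -0.3228, 0.0717]
eef_rot: [0.693, 0.721, 0.0, 0.0]
ft_force: [-0.1, 0.0, -0.9]
width: 0.0313
grip_force: 20.0
```

```bash
python3 -c "
from h import *
for i in range(3): go(.4325,-.3222,.0395,92); cam('wrist')
print(r.read_state()['ft_force'])"
```

```text
at [ 0.433  -0.3228  0.0717] shift [ 0.0029 -0.0023  0.1608] rows>= 0.6433857229915569 turn [0.0002 0.0001 0.0011] rows>= 0.02461003389637903
at [ 0.4334 -0.3234  0.0723] shift [ 0.0063 -0.0044  0.1642] rows>= 0.6573931518148869 turn [0.0006 0.0004 0.001 ] rows>= 0.026235251569706873
at [ 0.4334 -0.3237  0.0725] shift [ 0.0079 -0.0048  0.1652] rows>= 0.6617607726224441 turn [0.0007 0.0006 0.0009] rows>= 0.02716511857247288
[-0.15658111 -0.22799863 -1.58968142]
```

Descend slowly, release, rise.

Call:
play_rows(claw=[1,1,1,1,1,1], delta_pos=[[0,0,0.04],[0,0,0.05],[0,0,0.04],[0,0,0.03],[0,0,0],[0,0,0]], delta_rot=[[0,0,0],[0,0,0],[0,0,0],[0,0,0],[0,0,0],[0,0,0]])

```text
time: 15.65
ee_pos: [0.4321, -0.3235, 0.0381]
eef_rot: [0.694, 0.72, -0.0, -0.0]
ft_force: [0.1, 0.6, 0.1]
width: 0.0311
grip_force: 20.0
```

Call:
play_rows(claw=[0.3,0.3,0.3,0.3,0.3,0.3,0.3,0.3], delta_pos=[[0,0,0],[0,0,0],[0,0,0],[0,0,0],[0,0,-0.15],[0,0,-0.2],[0,0,-0.2],[0,0,-0.15]], delta_rot=[[0,0,0],[0,0,0],[0,0,0],[0,0,0],[0,0,0],[0,0,0],[0,0,0],[0,0,0]])

```text
time: 16.45
ee_pos: [0.4327, -0.3238, 0.1813]
eef_rot: [0.694, 0.72, 0.0, 0.001]
ft_force: [0.1, 0.4, -0.6]
width: 0.0612
grip_force: 0.0
```

Call:
play_rows(claw=[0.3,0.3,0.3,0.3,0.3,0.3,0.3,0.3], delta_pos=[[0.1,0,0],[0.2,0,0],[0.2,0,0],[0.2,0,0],[0.2,0,0],[0.2,0,0],[0.1,0,0],[0,0,0]], delta_rot=[[0,0,0],[0,0,0],[0,0,0],[0,0,0],[0,0,0],[0,0,0],[0,0,0],[0,0,0]])

```text
time: 17.25
ee_pos: [0.423, -0.0806, 0.1782]
eef_rot: [0.692, 0.722, -0.0, 0.0]
ft_force: [-0.5, -0.6, 0.2]
width: 0.0612
grip_force: 0.0
```

Run:
```python
from h import *
c,cs=cam('wrist'),cam('scene')
k=fit(c,(.433,-.0595)); print(*k,*fit(cs,(.433,-.0595)))
print('well0 seen',*fit(cs,(.4325,-.3222)))
for n,p in dict(C=(.644,-.056),D=(.65,.058)).items(): print(n,*fit(cs,p))
go(*k[0],.0285,92)
```

```text
[ 0.4313 -0.059 ] 0.88 [ 296  177   55   58 2436] [ 0.432  -0.0616] 0.74 [302 189  20  25 368]
well0 seen [ 0.5148 -0.2825] 0.09 [ 159  162  102   92 5707]
C [ 0.6441 -0.057 ] 0.77 [275 266  22  27 434]
D [0.6506 0.0561] 0.78 [325 282  23  27 459]
at [ 0.423  -0.0839  0.1782] shift [0.123  0.0463 0.7484] rows>= 3.0395082137362515 turn [-0.0001  0.0002  0.0009] rows>= 0.01847619765389806
```

Call:
play_rows(claw=[0.3,0.3,0.3,0.3,0.3,0.3,1,1], delta_pos=[[0.123,0.046,0.05],[0,0,0.18],[0,0,0.2],[0,0,0.2],[0,0,0.09],[0,0,0.028],[0,0,0],[0,0,0]], delta_rot=[[0,0,0],[0,0,0],[0,0,0],[0,0,0],[0,0,0],[0,0,0],[0,0,0],[0,0,0]])

```text
time: 18.15
ee_pos: [0.4324, -0.0594, 0.0299]
eef_rot: [0.694, 0.72, 0.0, 0.001]
ft_force: [-0.1, 0.1, 1.5]
width: 0.0519
grip_force: 0.0
```

Call:
play_rows(claw=[1,1,1,1,1], delta_pos=[[0,0,0],[0,0,0],[0,0,0],[0,0,0],[0,0,0]], delta_rot=[[0,0,0],[0,0,0],[0,0,0],[0,0,0],[0,0,0]])

```text
time: 18.65
ee_pos: [0.4321, -0.0591, 0.0296]
eef_rot: [0.694, 0.72, 0.0, 0.001]
ft_force: [-2.1, -0.2, 6.9]
width: 0.0316
grip_force: 20.0
```

```bash
python3 -c "
from h import *
go(.5624,-.3184,.18,92)"
```

```text
at [ 0.4321 -0.0591  0.0296] shift [-1.3202  0.604  -0.7505] rows>= 6.537263772511202 turn [0.0003 0.0002 0.0006] rows>= 0.015120316382699485
```

Call:
play_rows(claw=[1,1,1,1,1,1,1,1], delta_pos=[[0,0,-0.2],[-0.1,0.05,-0.2],[-0.14,0.064,-0.15],[-0.16,0.07,-0.1],[-0.2,0.09,-0.025],[-0.2,0.09,-0.025],[-0.2,0.09,-0.025],[-0.2,0.09,-0.025]], delta_rot=[[0,0,0],[0,0,0],[0,0,0],[0,0,0],[0,0,0],[0,0,0],[0,0,0],[0,0,0]])

```text
time: 19.45
ee_pos: [0.5496, -0.2964, 0.179]
eef_rot: [0.694, 0.72, -0.0, -0.0]
ft_force: [1.1, 0.8, 0.1]
width: 0.031
grip_force: 20.0
```

Call:
play_rows(claw=[1,1,1,1,1,1,1], delta_pos=[[-0.12,0.06,0],[0,0,0],[0,0,0.15],[0,0,0.2],[0,0,0.15],[0,0,0.04],[0,0,0]], delta_rot=[[0,0,0],[0,0,0],[0,0,0],[0,0,0],[0,0,0],[0,0,0],[0,0,0]])

```text
time: 20.15
ee_pos: [0.5615, -0.3174, 0.0703]
eef_rot: [0.694, 0.72, -0.0, -0.001]
ft_force: [-0.5, 0.4, 0.2]
width: 0.0315
grip_force: 20.0
```

```bash
python3 -c "
from h import *
go(.5624,-.3184,.0395,92)"
```

```text
at [ 0.5615 -0.3174  0.0703] shift [-0.0052  0.0047  0.1538] rows>= 0.6160081340591457 turn [-0.0006 -0.0004  0.0008] rows>= 0.022428896177646103
```

Call:
play_rows(claw=[1,1,1,1,1,1], delta_pos=[[-0.005,0.005,0.04],[0,0,0.05],[0,0,0.04],[0,0,0.022],[0,0,0],[0,0,0]], delta_rot=[[0,0,0],[0,0,0],[0,0,0],[0,0,0],[0,0,0],[0,0,0]])

```text
time: 20.75
ee_pos: [0.5632, -0.3192, 0.0407]
eef_rot: [0.694, 0.72, 0.0, 0.0]
ft_force: [-0.6, -0.6, -1.3]
width: 0.0313
grip_force: 20.0
```

Call:
play_rows(claw=[0.3,0.3,0.3,0.3,0.3,0.3,0.3,0.3], delta_pos=[[0,0,0],[0,0,0],[0,0,0],[0,0,0],[0,0,-0.15],[0,0,-0.2],[0,0,-0.2],[0,0,-0.15]], delta_rot=[[0,0,0],[0,0,0],[0,0,0],[0,0,0],[0,0,0],[0,0,0],[0,0,0],[0,0,0]])

```text
time: 21.55
ee_pos: [0.5636, -0.3194, 0.1835]
eef_rot: [0.694, 0.72, 0.0, 0.001]
ft_force: [-0.1, 0.2, 0.9]
width: 0.0609
grip_force: 0.0
```

```bash
python3 -c "
from h import *
go(.644,-.08,.18,92)"
```

```text
at [ 0.5636 -0.3194  0.1835] shift [1.1812 0.4457 0.0171] rows>= 5.050474908668554 turn [0.0007 0.0004 0.0007] rows>= 0.021485085017234513
```

Call:
play_rows(claw=[0.3,0.3,0.3,0.3,0.3,0.3,0.3,0.3], delta_pos=[[0.1,0.038,0],[0.18,0.068,0],[0.2,0.075,0],[0.2,0.075,0],[0.2,0.075,0],[0.2,0.075,0],[0.1,0.04,0],[0,0,0]], delta_rot=[[0,0,0],[0,0,0],[0,0,0],[0,0,0],[0,0,0],[0,0,0],[0,0,0],[0,0,0]])

```text
time: 22.35
ee_pos: [0.6443, -0.0748, 0.1807]
eef_rot: [0.692, 0.722, 0.001, -0.001]
ft_force: [-0.3, 0.0, -0.7]
width: 0.0607
grip_force: 0.0
```

Run:
```python
from h import *
c,cs=cam('wrist'),cam('scene')
k=fit(c,(.644,-.0565)); print(*k,*fit(cs,(.644,-.0565))); print('D',*fit(c,(.65,.058)))
go(*k[0],.029,92)
```

```text
[ 0.6303 -0.1093] 0.86 [ 270  238   52   61 2427] [ 0.6341 -0.1105] 0.66 [253 258  22  23 374]
D [0.6506 0.0567] 0.88 [ 298   32   61   68 3172]
at [ 0.6435 -0.0802  0.1805] shift [-0.1424 -0.0712  0.7575] rows>= 3.096043354356022 turn [-0.0001  0.0002  0.0008] rows>= 0.017744896444827876
```

Knob C was knocked aside to (0.630,-0.109), still upright, and both cameras agree. I'll pick it there.

Call:
play_rows(claw=[0.3,0.3,0.3,0.3,0.3,0.3,1,1], delta_pos=[[-0.142,-0.071,0.05],[0,0,0.18],[0,0,0.2],[0,0,0.2],[0,0,0.1],[0,0,0.027],[0,0,0],[0,0,0]], delta_rot=[[0,0,0],[0,0,0],[0,0,0],[0,0,0],[0,0,0],[0,0,0],[0,0,0],[0,0,0]])

```text
time: 23.25
ee_pos: [0.6314, -0.1099, 0.0308]
eef_rot: [0.694, 0.72, 0.001, 0.001]
ft_force: [0.6, -0.8, -0.3]
width: 0.0517
grip_force: 0.0
```

Call:
play_rows(claw=[1,1,1,1,1], delta_pos=[[0,0,0],[0,0,0],[0,0,0],[0,0,0],[0,0,0]], delta_rot=[[0,0,0],[0,0,0],[0,0,0],[0,0,0],[0,0,0]])

```text
time: 23.75
ee_pos: [0.6309, -0.1091, 0.0301]
eef_rot: [0.694, 0.72, 0.0, 0.001]
ft_force: [-1.7, -1.3, 6.2]
width: 0.0317
grip_force: 20.0
```

```bash
python3 -c "
from h import *
go(.5605,-.2534,.18,92)"
```

```text
at [ 0.6309 -0.1091  0.0301] shift [-0.7085 -0.3777 -0.7497] rows>= 4.39382589570071 turn [0.0004 0.0002 0.0006] rows>= 0.015874390557795087
```

Call:
play_rows(claw=[1,1,1,1,1,1,1,1], delta_pos=[[0,0,-0.2],[0,0,-0.2],[-0.1,-0.05,-0.2],[-0.15,-0.08,-0.15],[-0.2,-0.107,0],[-0.16,-0.09,0],[-0.098,-0.05,0],[0,0,0]], delta_rot=[[0,0,0],[0,0,0],[0,0,0],[0,0,0],[0,0,0],[0,0,0],[0,0,0],[0,0,0]])

```text
time: 24.55
ee_pos: [0.5581, -0.2578, 0.179]
eef_rot: [0.696, 0.718, -0.001, 0.0]
ft_force: [-0.5, 0.6, -0.2]
width: 0.0317
grip_force: 20.0
```

Call:
play_rows(claw=[1,1,1,1,1,1], delta_pos=[[0,0,0.15],[0,0,0.2],[0,0,0.15],[0,0,0.04],[0,0,0],[0,0,0]], delta_rot=[[0,0,0],[0,0,0],[0,0,0],[0,0,0],[0,0,0],[0,0,0]])

```text
time: 25.15
ee_pos: [0.5615, -0.2532, 0.0729]
eef_rot: [0.694, 0.72, 0.0, 0.001]
ft_force: [-0.6, -0.2, -0.1]
width: 0.0319
grip_force: 20.0
```

```bash
python3 -c "
from h import *
go(.5605,-.2534,.040,92)"
```

```text
at [ 0.5615 -0.2532  0.0729] shift [-0.0009 -0.0054  0.1644] rows>= 0.6581335648300843 turn [0.0007 0.0002 0.0008] rows>= 0.022293873567876647
```

Call:
play_rows(claw=[1,1,1,1,1,1], delta_pos=[[-0.001,-0.004,0.04],[0,0,0.05],[0,0,0.04],[0,0,0.03],[0,0,0],[0,0,0]], delta_rot=[[0,0,0],[0,0,0],[0,0,0],[0,0,0],[0,0,0],[0,0,0]])

```text
time: 25.75
ee_pos: [0.5594, -0.2534, 0.0388]
eef_rot: [0.694, 0.72, -0.0, -0.0]
ft_force: [1.0, 0.1, -0.8]
width: 0.0313
grip_force: 20.0
```

Call:
play_rows(claw=[0.3,0.3,0.3,0.3,0.3,0.3,0.3,0.3], delta_pos=[[0,0,0],[0,0,0],[0,0,0],[0,0,0],[0,0,-0.15],[0,0,-0.2],[0,0,-0.2],[0,0,-0.15]], delta_rot=[[0,0,0],[0,0,0],[0,0,0],[0,0,0],[0,0,0],[0,0,0],[0,0,0],[0,0,0]])

```text
time: 26.55
ee_pos: [0.56, -0.2536, 0.182]
eef_rot: [0.694, 0.72, 0.0, 0.001]
ft_force: [0.4, -0.4, 0.8]
width: 0.0607
grip_force: 0.0
```

```bash
python3 -c "
from h import *
go(.65,.035,.18,92)"
```

```text
at [ 0.56   -0.2536  0.182 ] shift [1.4251 0.503  0.0094] rows>= 6.0453316023603065 turn [0.0007 0.0003 0.0007] rows>= 0.021421676303932363
```

Call:
play_rows(claw=[0.3,0.3,0.3,0.3,0.3,0.3,0.3,0.3], delta_pos=[[0.12,0.043,0],[0.2,0.07,0],[0.22,0.078,0],[0.22,0.078,0],[0.22,0.078,0],[0.22,0.078,0],[0.16,0.058,0],[0.06,0.02,0]], delta_rot=[[0,0,0],[0,0,0],[0,0,0],[0,0,0],[0,0,0],[0,0,0],[0,0,0],[0,0,0]])

```text
time: 27.35
ee_pos: [0.6497, 0.0392, 0.1792]
eef_rot: [0.692, 0.722, 0.001, -0.001]
ft_force: [-0.4, 2.1, 0.4]
width: 0.0611
grip_force: 0.0
```

Call:
play_rows(claw=[0.3,0.3], delta_pos=[[0,0,0],[0,0,0]], delta_rot=[[0,0,0],[0,0,0]])

```text
time: 27.55
ee_pos: [0.6495, 0.0322, 0.179]
eef_rot: [0.694, 0.72, -0.001, 0.0]
ft_force: [-0.0, 0.3, 0.3]
width: 0.0609
grip_force: 0.0
```

Run:
```python
from h import *
c,cs=cam('wrist'),cam('scene')
k=fit(c,(.65,.058)); print(*k,*fit(cs,(.65,.058)))
go(*k[0],.029,92)
```

```text
[0.6509 0.0588] 0.88 [ 288  170   56   58 2431] [0.6506 0.056 ] 0.78 [325 282  23  27 459]
at [0.6495 0.0314 0.1791] shift [0.1377 0.0119 0.7505] rows>= 3.0523690524503637 turn [-0.      0.0004 -0.0003] rows>= 0.01088176679740927
```

Call:
play_rows(claw=[0.3,0.3,0.3,0.3,0.3,0.3,1,1], delta_pos=[[0.137,0.012,0.04],[0,0,0.18],[0,0,0.2],[0,0,0.2],[0,0,0.1],[0,0,0.03],[0,0,0],[0,0,0]], delta_rot=[[0,0,0],[0,0,0],[0,0,0],[0,0,0],[0,0,0],[0,0,0],[0,0,0],[0,0,0]])

```text
time: 28.45
ee_pos: [0.652, 0.061, 0.0309]
eef_rot: [0.694, 0.72, 0.001, 0.001]
ft_force: [0.7, -0.0, -0.0]
width: 0.0518
grip_force: 0.0
```

Call:
play_rows(claw=[1,1,1,1,1], delta_pos=[[0,0,0],[0,0,0],[0,0,0],[0,0,0],[0,0,0]], delta_rot=[[0,0,0],[0,0,0],[0,0,0],[0,0,0],[0,0,0]])

```text
time: 28.95
ee_pos: [0.6515, 0.0615, 0.0301]
eef_rot: [0.694, 0.72, 0.0, 0.001]
ft_force: [-1.1, -0.1, 6.8]
width: 0.0315
grip_force: 20.0
```

```bash
python3 -c "
from h import *
go(.4306,-.2572,.18,92)"
```

```text
at [0.6515 0.0615 0.0301] shift [-1.5519 -1.1614 -0.7507] rows>= 8.314434007302587 turn [0.0004 0.0001 0.0006] rows>= 0.015594971101378014
```

Call:
play_rows(claw=[1,1,1,1,1,1,1,1], delta_pos=[[0,0,-0.2],[0,0,-0.2],[-0.1,-0.075,-0.2],[-0.14,-0.106,-0.15],[-0.19,-0.143,0],[-0.19,-0.143,0],[-0.19,-0.143,0],[-0.19,-0.143,0]], delta_rot=[[0,0,0],[0,0,0],[0,0,0],[0,0,0],[0,0,0],[0,0,0],[0,0,0],[0,0,0]])

```text
time: 29.75
ee_pos: [0.5064, -0.1453, 0.1792]
eef_rot: [0.694, 0.72, -0.0, 0.0]
ft_force: [0.7, -0.2, -0.7]
width: 0.0316
grip_force: 20.0
```

Call:
play_rows(claw=[1,1,1,1,1,1,1], delta_pos=[[-0.19,-0.143,0],[-0.19,-0.143,0],[-0.158,-0.122,0],[0,0,0.15],[0,0,0.2],[0,0,0.18],[0,0,0]], delta_rot=[[0,0,0],[0,0,0],[0,0,0],[0,0,0],[0,0,0],[0,0,0],[0,0,0]])

```text
time: 30.45
ee_pos: [0.4272, -0.2528, 0.0691]
eef_rot: [0.694, 0.72, -0.001, -0.004]
ft_force: [-1.4, 0.3, -0.5]
width: 0.0314
grip_force: 20.0
```

```bash
python3 -c "
from h import *
go(.4306,-.2545,.040,92)"
```

```text
at [ 0.4272 -0.2528  0.0691] shift [-0.0096  0.0177  0.1454] rows>= 0.5872961602094213 turn [-0.0021 -0.0014  0.0007] rows>= 0.05436323362657917
```

Not settled yet; hold, then correct.

Call:
play_rows(claw=[1,1,1], delta_pos=[[0,0,0],[0,0,0],[0,0,0]], delta_rot=[[0,0,0],[0,0,0],[0,0,0]])

```text
time: 30.75
ee_pos: [0.4314, -0.255, 0.0751]
eef_rot: [0.694, 0.72, 0.0, 0.002]
ft_force: [-0.1, 0.2, -1.2]
width: 0.0312
grip_force: 20.0
```

```bash
python3 -c "
from h import *
go(.4306,-.2545,.040,92)"
```

```text
at [ 0.4314 -0.255   0.0751] shift [ 0.0032 -0.0044  0.1755] rows>= 0.7023776158974276 turn [0.0008 0.0006 0.0007] rows>= 0.025200539765122397
```

Call:
play_rows(claw=[1,1,1,1,1,1,1], delta_pos=[[0,-0.002,0.04],[0,0,0.05],[0,0,0.04],[0,0,0.03],[0,0,0.012],[0,0,0],[0,0,0]], delta_rot=[[0,0,0],[0,0,0],[0,0,0],[0,0,0],[0,0,0],[0,0,0],[0,0,0]])

```text
time: 31.45
ee_pos: [0.4295, -0.2545, 0.0391]
eef_rot: [0.694, 0.72, -0.0, -0.0]
ft_force: [-5.8, 2.5, 12.1]
width: 0.0315
grip_force: 20.0
```

Call:
play_rows(claw=[0.3,0.3,0.3,0.3,0.3,0.3,0.3,0.3], delta_pos=[[0,0,0],[0,0,0],[0,0,0],[0,0,0],[0,0,-0.15],[0,0,-0.2],[0,0,-0.2],[0,0,-0.2]], delta_rot=[[0,0,0],[0,0,0],[0,0,0],[0,0,0],[0,0,0],[0,0,0],[0,0,0],[0,0,0]])

```text
time: 32.25
ee_pos: [0.4296, -0.2543, 0.1903]
eef_rot: [0.694, 0.72, 0.0, -0.0]
ft_force: [0.5, -1.4, -0.3]
width: 0.0605
grip_force: 0.0
```

Call:
play_rows(claw=[0,0,0,0], delta_pos=[[-0.12,0.15,-0.1],[-0.12,0.17,0],[0,0,0],[0,0,0]], delta_rot=[[0,0,0],[0,0,0],[0,0,0],[0,0,0]])

```text
time: 32.65
ee_pos: [0.4956, -0.2999, 0.2077]
eef_rot: [0.694, 0.72, 0.0, -0.001]
ft_force: [-0.3, 0.3, -0.0]
width: 0.0831
grip_force: 0.0
```

Run:
```python
from h import *
c=cam('wrist'); cv2.imwrite('pics/w5.png',c['bgr'])
cs=cam('scene')
for p in((.4325,-.3222),(.5624,-.3184),(.5605,-.2534),(.4306,-.2572)): print(proj(c,[*p,.072]).round(0), proj(cs,[*p,.072]).round(0))
cv2.imwrite('pics/s5.png',cs['bgr'])
```

```text
[[236. 259.]] [[205. 165.]]
[[392. 261.]] [[183. 208.]]
[[397. 182.]] [[211. 214.]]
[[232. 181.]] [[231. 170.]]
```

View pics/w5.png

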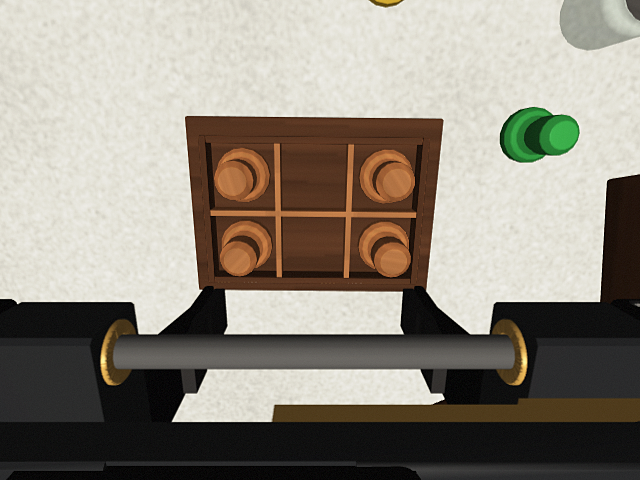

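View pics/s5.png

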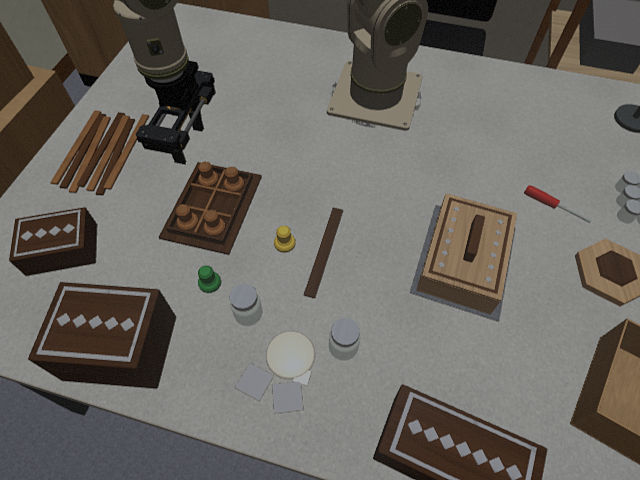

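All four knobs stand in the corner wells, with tops at wrist px (236,261), (394,260), (397,182), (234,182), as predicted. The cover is on the pad at scene px (470,250) and the jars are in place. Next I turn to the cover-gripping yaw and measure the tray again there.

```bash
python3 -c "
from h import *
go(.4955,-.291,.21,182)"
```

```text
at [ 0.495  -0.2995  0.2085] shift [ 0.0422  0.004  -0.0076] rows>= 0.1721286858596211 turn [-1.000e-04 -3.000e-04 -4.992e-01] rows>= 10.465985465640355
```

Call:
play_rows(claw=[0,0,0,0,0,0,0,0], delta_pos=[[0,0,0],[0,0,0],[0,0,0],[0,0,0],[0,0,0],[0,0,0],[0,0,0],[0,0,0]], delta_rot=[[0,0,-0.045],[0,0,-0.045],[0,0,-0.045],[0,0,-0.045],[0,0,-0.045],[0,0,-0.045],[0,0,-0.045],[0,0,-0.045]])

```text
time: 33.55
ee_pos: [0.4949, -0.2996, 0.2092]
eef_rot: [0.197, 0.98, -0.0, 0.0]
ft_force: [-0.3, -0.1, -0.3]
width: 0.0874
grip_force: 0.0
```

Call:
play_rows(claw=[0,0,0,0,0], delta_pos=[[0,0,0],[0,0,0],[0,0,0],[0,0,0],[0,0,0]], delta_rot=[[0,0,-0.045],[0,0,-0.045],[0,0,-0.045],[0,0,0],[0,0,0]])

```text
time: 34.05
ee_pos: [0.4951, -0.2999, 0.2091]
eef_rot: [-0.009, 1.0, -0.0, 0.0]
ft_force: [-0.1, -1.0, 0.2]
width: 0.087
grip_force: 0.0
```

Run:
```python
from h import *
go(.4955,-.291,.21,182); print(r.read_state()['joint_positions'].round(2))
c=cam('wrist'); cv2.imwrite('pics/w6.png',c['bgr'])
```

```text
at [ 0.4951 -0.2999  0.2091] shift [-0.0026  0.0443 -0.0046] rows>= 0.1785616606991557 turn [-0.0002  0.     -0.0057] rows>= 0.1194415229819423
[ 0.94  0.29 -0.57  1.58  0.16  1.32  1.94]
```

View pics/w6.png

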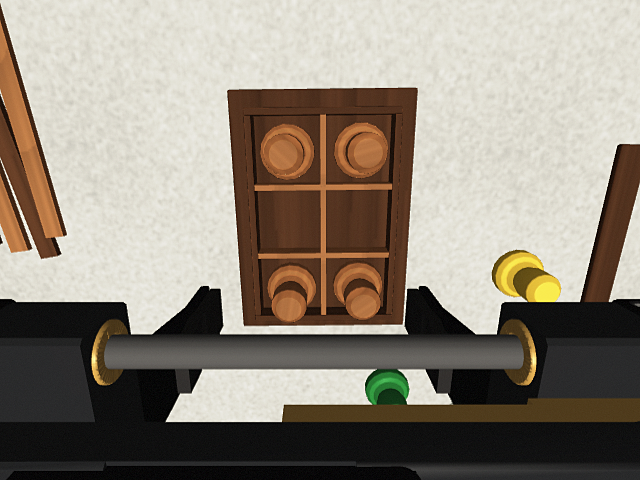

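The tray at yaw 180: divider crossings (323,187), (323,255); plinth corners (228,91), (417,88), (402,324), (245,326).

Run:
```python
from h import *
c=cam('wrist')
P=back(c,[(228,91),(417,88),(402,324),(245,326)],.01)[:,:2]; print(P.mean(0).round(4))
for a,b in((0,1),(1,2),(2,3),(3,0)): d=P[a]-P[b]; print(np.linalg.norm(d).round(4),np.degrees(np.arctan2(d[1],d[0])).round(2))
D=back(c,[(323,187),(323,255)],.03)[:,:2]; print(D.round(4),D.mean(0))
go(.4778,.3034,.26,175.6)
```

```text
[ 0.4958 -0.2892]
0.1685 -88.14
0.2336 -178.42
0.1678 91.83
0.2336 1.77
[[ 0.463  -0.2904]
 [ 0.5276 -0.2888]] [ 0.49531239 -0.28962392]
at [ 0.4953 -0.3     0.209 ] shift [ 0.0337  3.0178 -0.2566] rows>= 12.115347497972309 turn [-0.0001  0.      0.0301] rows>= 0.6316382758959977
```

Call:
play_rows(claw=[0,0,0,0,0,0,0,0], delta_pos=[[0,0.1,-0.05],[0,0.18,-0.05],[0,0.2,-0.05],[0,0.2,-0.05],[0,0.2,-0.057],[0.01,0.2,0],[0.01,0.2,0],[0.014,0.2,0]], delta_rot=[[0,0,0],[0,0,0],[0,0,0],[0,0,0],[0,0,0],[0,0,0],[0,0,0],[0,0,0]])

```text
time: 34.95
ee_pos: [0.4818, -0.0016, 0.2607]
eef_rot: [-0.01, 1.0, -0.0, 0.0]
ft_force: [1.7, -0.2, 0.4]
width: 0.0869
grip_force: 0.0
```

Call:
play_rows(claw=[0,0,0,0,0,0,0,0], delta_pos=[[0,0.2,0],[0,0.2,0],[0,0.2,0],[0,0.2,0],[0,0.2,0],[0,0.2,0],[0,0.2,0],[0,0.138,0]], delta_rot=[[0,0,0],[0,0,0],[0,0,0],[0,0,0],[0,0,0],[0,0,0],[0,0,0],[0,0,0.03]])

```text
time: 35.75
ee_pos: [0.4742, 0.3067, 0.2606]
eef_rot: [0.036, 0.999, 0.0, 0.0]
ft_force: [0.8, 0.4, -0.9]
width: 0.087
grip_force: 0.0
```

Call:
play_rows(claw=[0,0,0], delta_pos=[[0,0,0],[0,0,0],[0,0,0]], delta_rot=[[0,0,0],[0,0,0],[0,0,0]])

```text
time: 36.05
ee_pos: [0.476, 0.3025, 0.2603]
eef_rot: [0.037, 0.999, -0.0, 0.0]
ft_force: [0.8, -0.0, -0.3]
width: 0.0867
grip_force: 0.0
```

Run:
```python
from h import *
print(r.read_state()['joint_positions'].round(2))
c=cam('wrist'); cv2.imwrite('pics/w7.png',c['bgr'])
m=cv2.inRange(cv2.cvtColor(c['bgr'],cv2.COLOR_BGR2HSV),(0,0,0),(180,255,90))
uv=proj(c,[.4778,.3034,.109])[0].astype(int); print(uv)
n,l,st,ce=cv2.connectedComponentsWithStats(m); i=l[uv[1],uv[0]]; print(st[i])
ys,xs=np.where(l==i); W=back(c,np.c_[xs,ys],.109)[:,:2]
print(cv2.minAreaRect((W*1000).astype(np.float32)))
go(.4778,.3034,.0805,175.6)
```

```text
[ 0.15  0.32 -0.98  1.53  0.27  1.44  0.66]
[312 230]
[ 303  167   24  116 2613]
((474.6046142578125, 305.1932678222656), (19.468660354614258, 101.07591247558594), 85.99373626708984)
at [0.4762 0.3022 0.2603] shift [-0.0068  0.0075  0.8991] rows>= 3.5966881145945906 turn [-0.0003  0.0002  0.0008] rows>= 0.01735462321621634
```

View pics/w7.png

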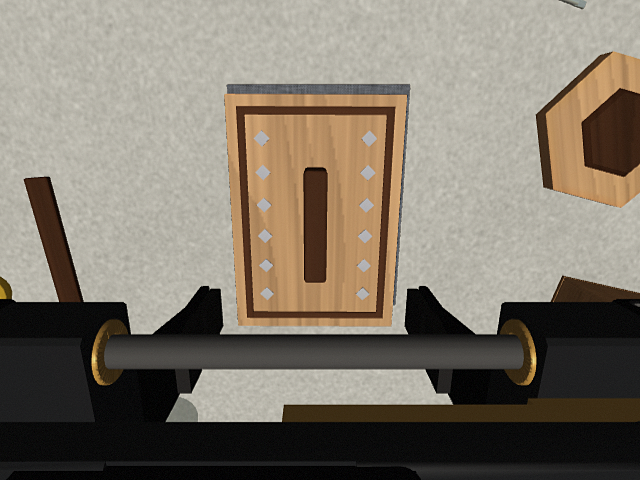

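The cover is on the pad with its handle from (315,168) to (315,282), giving a centre at (0.4746, 0.305) and yaw -4°.

```bash
python3 -c "
from h import *
go(.4746,.305,.0805,176)"
```

```text
at [0.4762 0.3022 0.2603] shift [0.0098 0.0143 0.8991] rows>= 3.597059934173406 turn [-0.0003  0.0002 -0.0015] rows>= 0.031659764396628945
```

Call:
play_rows(claw=[0,0,0,0,0,0,0,0], delta_pos=[[0.01,0.014,0.05],[0,0,0.18],[0,0,0.2],[0,0,0.2],[0,0,0.15],[0,0,0.08],[0,0,0.037],[0,0,0]], delta_rot=[[0,0,-0.001],[0,0,0],[0,0,0],[0,0,0],[0,0,0],[0,0,0],[0,0,0],[0,0,0]])

```text
time: 36.9
ee_pos: [0.4742, 0.3061, 0.0807]
eef_rot: [0.035, 0.999, -0.0, -0.0]
ft_force: [0.0, -0.2, 0.4]
width: 0.087
grip_force: 0.0
```

Call:
play_rows(claw=[1,1,1,1,1,1,1,1], delta_pos=[[0,0,0],[0,0,0],[0,0,0],[0,0,0],[0,0,0],[0,0,0],[0,0,0],[0,0,0]], delta_rot=[[0,0,0],[0,0,0],[0,0,0],[0,0,0],[0,0,0],[0,0,0],[0,0,0],[0,0,0]], squeeze=45)

```text
time: 37.7
ee_pos: [0.4742, 0.3062, 0.0807]
eef_rot: [0.035, 0.999, -0.0, -0.0]
ft_force: [0.3, -0.1, -0.1]
width: 0.0311
grip_force: 0.0
```

Call:
play_rows(claw=[1,1,1,1,1], delta_pos=[[0,0,0],[0,0,0],[0,0,0],[0,0,0],[0,0,0]], delta_rot=[[0,0,0],[0,0,0],[0,0,0],[0,0,0],[0,0,0]])

```text
time: 38.2
ee_pos: [0.4742, 0.3059, 0.0807]
eef_rot: [0.035, 0.999, -0.0, -0.0]
ft_force: [-0.5, -2.8, 1.4]
width: 0.0202
grip_force: 45.0
```

```bash
python3 -c "
from h import *
go(.4746,.305,.0805,176);go(.4955,-.2895,.2305,181.8)"
```

```text
at [0.4742 0.3059 0.0807] shift [-0.0022 -0.0041  0.001 ] rows>= 0.019120741622485248 turn [-0.0002 -0.     -0.0001] rows>= 0.004599315593670435
at [0.4742 0.3059 0.0807] shift [-0.3148 -2.9624 -0.7473] rows>= 12.28564924207093 turn [-0.0002 -0.     -0.0323] rows>= 0.6778533988550843
```

Call:
play_rows(claw=[1,1,1,1,1,1,1,1], delta_pos=[[0,0,-0.06],[0,0,-0.1],[0,0,-0.13],[0,0,-0.13],[0,0,-0.1],[-0.011,-0.1,-0.08],[-0.017,-0.16,0],[-0.021,-0.2,0]], delta_rot=[[0,0,0],[0,0,0],[0,0,0],[0,0,0],[0,0,0],[0,0,0],[0,0,0],[0,0,0]])

```text
time: 39.0
ee_pos: [0.4769, 0.2149, 0.2017]
eef_rot: [0.033, 0.999, 0.001, 0.0]
ft_force: [0.2, -0.3, -4.4]
width: 0.0197
grip_force: 45.0
```

Call:
play_rows(claw=[1,1,1,1,1,1,1,1], delta_pos=[[-0.021,-0.2,0],[-0.021,-0.2,0],[-0.021,-0.2,0],[-0.021,-0.2,0],[-0.021,-0.2,0],[-0.021,-0.2,0],[-0.021,-0.2,0],[-0.021,-0.2,0]], delta_rot=[[0,0,0],[0,0,0],[0,0,0],[0,0,0],[0,0,0],[0,0,0],[0,0,0],[0,0,0]])

```text
time: 39.8
ee_pos: [0.4886, -0.1088, 0.2014]
eef_rot: [0.034, 0.999, -0.0, 0.0]
ft_force: [0.6, -0.3, -3.3]
width: 0.0198
grip_force: 45.0
```

Call:
play_rows(claw=[1,1,1,1,1,1,1,1], delta_pos=[[-0.021,-0.2,0],[-0.021,-0.2,0],[-0.021,-0.2,0],[-0.021,-0.15,0],[-0.014,-0.1,0],[0,-0.05,0],[0,0,0],[0,0,0]], delta_rot=[[0,0,0],[0,0,0],[0,0,0],[0,0,-0.016],[0,0,-0.016],[0,0,0],[0,0,0],[0,0,0]])

```text
time: 40.6
ee_pos: [0.4981, -0.287, 0.2009]
eef_rot: [-0.016, 1.0, 0.0, 0.0]
ft_force: [0.3, 0.8, -3.9]
width: 0.0194
grip_force: 45.0
```

```bash
python3 -c "
from h import *
s=r.read_state(); print(s['joint_positions'].round(2),s['width'],s['torque'])
go(.4955,-.2895,.105,181.8)"
```

```text
[ 0.98  0.3  -0.65  1.6   0.18  1.3   1.91] 0.019383480961213003 [ 0.10727249 -0.12550746  0.02122842]
at [ 0.4981 -0.287   0.2009] shift [ 0.0133 -0.0125  0.4796] rows>= 1.919939540061979 turn [ 0.0003  0.0001 -0.0001] rows>= 0.006135801447919172
```

Call:
play_rows(claw=[1,1,1,1,1,1,1,1], delta_pos=[[0.013,-0.012,0],[0,0,0.05],[0,0,0.1],[0,0,0.12],[0,0,0.08],[0,0,0.03],[0,0,0],[0,0,0]], delta_rot=[[0,0,0],[0,0,0],[0,0,0],[0,0,0],[0,0,0],[0,0,0],[0,0,0],[0,0,0]])

```text
time: 41.4
ee_pos: [0.4957, -0.2913, 0.1256]
eef_rot: [-0.015, 1.0, -0.0, 0.001]
ft_force: [0.8, -0.5, -3.5]
width: 0.02
grip_force: 45.0
```

```bash
python3 -c "
from h import *
go(.4955,-.2895,.0877,181.8);r.camera('side');go(.4955,-.2895,.0877,181.8)"
```

```text
at [ 0.4957 -0.2913  0.1256] shift [0.0011 0.009  0.1896] rows>= 0.7592606173795391 turn [-0.0002  0.0003 -0.0002] rows>= 0.009564844662108978
at [ 0.4958 -0.2914  0.1258] shift [0.0017 0.0095 0.1907] rows>= 0.7637420951805927 turn [-0.0003  0.0005 -0.0002] rows>= 0.012133596674869256
```

Call:
play_rows(claw=[1,1,1,1,1,1,1,1], delta_pos=[[0.001,0.007,0.01],[0,0,0.03],[0,0,0.03],[0,0,0.03],[0,0,0.03],[0,0,0.02],[0,0,0.015],[0,0,0]], delta_rot=[[0,0,0],[0,0,0],[0,0,0],[0,0,0],[0,0,0],[0,0,0],[0,0,0],[0,0,0]])

```text
time: 42.25
ee_pos: [0.4947, -0.2897, 0.0913]
eef_rot: [-0.015, 1.0, 0.0, -0.0]
ft_force: [-0.4, -1.2, -4.1]
width: 0.0195
grip_force: 45.0
```

Call:
play_rows(claw=[1,1,1,1], delta_pos=[[0,0,0.008],[0,0,0.008],[0,0,0],[0,0,0]], delta_rot=[[0,0,0],[0,0,0],[0,0,0],[0,0,0]])

```text
time: 42.65
ee_pos: [0.495, -0.2898, 0.0887]
eef_rot: [-0.015, 1.0, -0.0, 0.0]
ft_force: [-0.1, 0.6, -4.5]
width: 0.0198
grip_force: 45.0
```

Still hanging 1–2 mm above its seat, so I lower further.

Call:
play_rows(claw=[1,1,1,1,1], delta_pos=[[0,0,0.004],[0,0,0.003],[0,0,0.002],[0,0,0],[0,0,0]], delta_rot=[[0,0,0],[0,0,0],[0,0,0],[0,0,0],[0,0,0]])

```text
time: 43.15
ee_pos: [0.4951, -0.2898, 0.0877]
eef_rot: [-0.015, 1.0, -0.0, 0.0]
ft_force: [-4.1, 2.8, 5.6]
width: 0.0198
grip_force: 45.0
```

Seated at .0877 with contact load. Release and retreat.

Call:
play_rows(claw=[0,0,0,0,0,0,0,0], delta_pos=[[0,0,0],[0,0,0],[0,0,0],[0,0,0],[0,0,0],[0,0,0],[0,0,0],[0,0,-0.05]], delta_rot=[[0,0,0],[0,0,0],[0,0,0],[0,0,0],[0,0,0],[0,0,0],[0,0,0],[0,0,0]])

```text
time: 43.95
ee_pos: [0.4941, -0.2894, 0.096]
eef_rot: [-0.015, 1.0, 0.001, -0.001]
ft_force: [-0.5, -0.3, 0.3]
width: 0.0756
grip_force: 0.0
```

Call:
play_rows(claw=[0,0,0,0,0,0,0,0], delta_pos=[[0,0,-0.15],[0,0,-0.2],[0,0,-0.2],[0,0,-0.2],[0,0,-0.07],[0,0,0],[0,0,0],[0,0,0]], delta_rot=[[0,0,0],[0,0,0],[0,0,0],[0,0,0],[0,0,0],[0,0,0],[0,0,0],[0,0,0]])

```text
time: 44.75
ee_pos: [0.4942, -0.2895, 0.2591]
eef_rot: [-0.015, 1.0, 0.001, -0.001]
ft_force: [-0.4, 0.7, -0.7]
width: 0.0868
grip_force: 0.0
```

Run:
```python
from h import *
c=cam('wrist')
m=cv2.inRange(cv2.cvtColor(c['bgr'],cv2.COLOR_BGR2HSV),(0,0,0),(180,255,90))
uv=proj(c,[.4955,-.2895,.116])[0].astype(int)
n,l,st,ce=cv2.connectedComponentsWithStats(m); i=l[uv[1],uv[0]]; print(st[i])
ys,xs=np.where(l==i); W=back(c,np.c_[xs,ys],.116)[:,:2]
print(cv2.minAreaRect((W*1000).astype(np.float32)))
d=cam('side')['bgr'][130:300,190:490]; w=c['bgr'][60:340,180:460]
cv2.imwrite('pics/f8.png',np.hstack([cv2.resize(d,(529,300)),cv2.resize(w,(270,300))]))
```

```text
[ 301  172   25  118 2734]
((495.57757568359375, -288.384033203125), (100.99573516845703, 19.79583740234375), 1.6291849613189697)
```

View pics/f8.png

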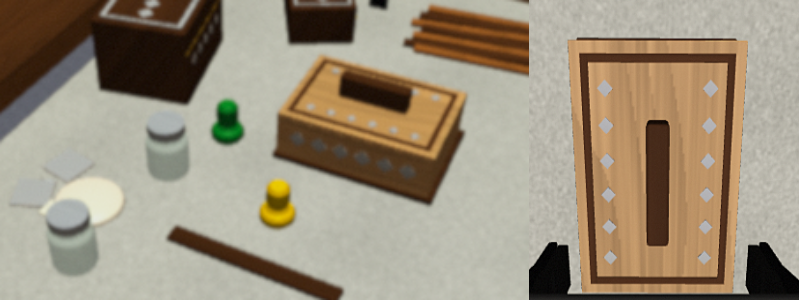

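The cover is home and level on the plinth, with its handle at (657,183) in the crop, centre at (0.4956, -0.2884) and yaw 1.6°. Both jars are in place and no brown knobs are left on the table.

```bash
python3 -c "
from bench import r
print(r.close_job())"
```

```text
the job is handed in; nothing more can be done
None
```

I handed the job in at about 45 s of the 210 s: all four brown knobs stand in the tray's corner wells, the cover is back on the tray and level, and the jars are in place; no verdict came back.

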